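# Close and clip down the collet case

## Robot

A 7-joint arm with a two-finger parallel gripper is mounted at the origin on a cart in front of the work surface, level with it; the furniture and walls round the work are solid. World frame = base frame: x ahead of the robot, y to its left, z up, the work surface at z = 0. Lengths are in m, angles in rad, forces in N, time in s.
With the tool pointing down it reaches from about 0.4 to 0.85 m from the base axis. Payload 4.4 kg.
Tool frame: the origin (TCP) lies at the very end of the fingers, on their centre line; the grasp point (between the pads) lies 19 mm behind it (arm.tcp_to_grasp is the z of the grasp point in the tool frame, in m); z points along the fingers, y is the direction in which the jaws open and shut (so a half turn about z gives the same grasp; the last joint's range is limited). The gripper opens to 94 mm and grips with 3 to 60 N. Pads are 16 mm wide; open, the fingers measure 119 mm over their backs; the gripper's body (75 mm by 177 mm) begins 78 mm behind the grasp point.
Start: joints at [1.037, 0.628, 0.038, 1.517, -0.027, 0.996, -0.02], TCP at [0.293, -0.58, 0.205] pointing down, gripper open.
Joint ranges: [-3.06, 3.06], [-0.37, 2.12], [-1.25, 1.32], [0.18, 2.47], [-1.1, 4.24], [0.23, 1.98], [-2.94, 2.94]. Speed limits (rad/s): [2.57, 2.57, 3.14, 3.14, 3.14, 3.14, 3.14].

## Interface

Orientations are given as a unit quaternion [w, x, y, z].
In Python, from workcell import arm gives the robot as it stands. The module is installed in compiled form; this text tells all that it offers.
- The arm moves only by the tool carry_out, never from a script. Its argument "motion" is one flat list of numbers, 5 for each row, row after row: the shift along the tool's x, y, z in mm, then the turn about the tool's z in rad, then the opening, from -1 (shut) to 1 (fully open), so that 0 is half open. In form: [dx, dy, dz, twist, gripper, dx, dy, dz, twist, gripper, ...]. A call has 1 to 5 rows; each row shifts and turns the pose as measured when the row begins, along the tool's axes as they then stand; what a row does not reach is not made up. A row lasts 1/12 s, in which the tool goes at most 41.7 mm and 7.16 degrees, less where a joint would pass 70% of its speed; a pose out of reach is approached as far as the arm can. A call is refused whole if a number of a shift passes 41.7 or a number of a turn 0.125, either way. A call with a gripper value outside its range is refused whole. The fingers move at their own pace and stop on an object; "newtons" is the grip in N (left out, the last holds). Time passes only in rows, so rows that do not move let the fingers close. It gives the time, the measured TCP pose, the force and the opening at its end, in the units of the state.
- arm.observe(): the state, without advancing time (a new reading comes with each control period).
- arm.read_camera(name): name is "scene" or "top" or "wrist"; returns the picture (480x640x3 uint8, red, green, blue); there is no depth.
- arm.get_calibration(name): a dict with "camera_matrix" (3x3 intrinsics, pixels), "rvec" (rotation vector, rad) and "tvec" (3), from world to camera coordinates, as OpenCV has them. Camera axes: x right, y down, z forward; pixel columns grow to the right and rows downward; lengths in m; the calibration is good to about 2 mm. A picture is of the moment at which its call begins: read the wrist's pose just before it. get_calibration takes no time and is no camera call; for the wrist camera it gives the pose at the moment of the call.
- arm.sign_off(): hands the job in, once; it reports no verdict.
The state is a dict: "time_s": time; "q": joint angles; "joint_vel": joint speeds; "tau": joint torques, N m; "eef_pos": TCP position; "ee_rot": TCP orientation; "wrist_force": force on the tool from outside, world axes, zero at the start; "wrist_torque": the same for the moment, N m; "width": finger opening in m.
Only numpy, scipy, OpenCV 4.12 (cv2) and the standard library are available. Lean on these libraries where they do the work, as an engineer would, in place of code of your own. Each camera call takes 0.05 s, during which the arm holds its last target.

## Task

Put the blue lid on the black collet case, seated fully and flat, while its four orange clips are still open. Then fold the clips down over the lid's edge one after another until each snaps shut, and set each one, before going on to the next, by pressing down on it steadily with about 20 N (2 kg) for half a second. Never push on the case or its clips with more than 35 N, and leave the other things on the worktop where they are.

Things in the scene. Friction and masses are not known exactly. Their poses are not given: they have to be found in the camera images.
- case: Black open-topped case holding three collets, fixed to the worktop: 150 (x) x 110 (y) x 66 mm high, walls 5 mm, opening 140 x 100 mm. Origin: centre of its underside, z up. Two orange clip flaps are hinged on each long side, at x = -36 and +36 mm; hinge axes along the case's x at y = +/-64, z = 76 mm. The seated lid's top is at z = 72 mm.
- lid: Loose blue lid, 0.25 kg, right way up: flange 154 (x) x 114 (y) x 6 mm; below it a plug 6 mm deep, 136 x 97.6 mm with 45 degree lead-in edges (129 x 91 mm below), that drops into the case's opening with 2 (x) and 1.2 mm (y) to spare each side. Origin: centre of the plug's underside, z up; flange at z = 6 to 12 mm. Fully seated, it lies 60 mm above the case's origin, x along the case's x (either way round), flange on the rim.
- lid_grip (a point): Centre of the top of the lid's grip bar, 38 mm above the lid's origin: a bar in the middle of the lid, 14 mm thick (along the lid's x), 40 mm long (along its y), rising 26 mm from the flange.
- clip_1 (a joint): Angle of the front left clip, rad: 0 = flat on the lid's edge, 1.57 = upright, more = leaning outward (its start). Swings with slight friction down to about 0.25; there its sprung tip roller meets a catch bar on the lid and resists (2 to 9 N, pushed 25 to 32 mm from the hinge); past about 0.13 it snaps under the bar and stays below 0.06. Let go sooner, it stays or springs up. Needs the lid fully down.
- clip_2 (a joint): Angle of the rear left clip, rad: 0 = flat on the lid's edge, 1.57 = upright, more = leaning outward (its start). Swings with slight friction down to about 0.25; there its sprung tip roller meets a catch bar on the lid and resists (2 to 9 N, pushed 25 to 32 mm from the hinge); past about 0.13 it snaps under the bar and stays below 0.06. Let go sooner, it stays or springs up. Needs the lid fully down.
- clip_3 (a joint): Angle of the front right clip, rad: 0 = flat on the lid's edge, 1.57 = upright, more = leaning outward (its start). Swings with slight friction down to about 0.25; there its sprung tip roller meets a catch bar on the lid and resists (2 to 9 N, pushed 25 to 32 mm from the hinge); past about 0.13 it snaps under the bar and stays below 0.06. Let go sooner, it stays or springs up. Needs the lid fully down.
- clip_4 (a joint): Angle of the rear right clip, rad: 0 = flat on the lid's edge, 1.57 = upright, more = leaning outward (its start). Swings with slight friction down to about 0.25; there its sprung tip roller meets a catch bar on the lid and resists (2 to 9 N, pushed 25 to 32 mm from the hinge); past about 0.13 it snaps under the bar and stays below 0.06. Let go sooner, it stays or springs up. Needs the lid fully down.
- clip_1_hinge (a point): Middle of the front left clip's hinge axis, fixed to the case at its x -36, y +64, z 76 mm. The clip is an orange plate 34 mm wide (along the axis), 4 mm thick, centred on the axis and reaching 31 mm from it, with a 6 mm steel roller at its tip, 40 mm from the axis; shut, it points to the case's middle, upper face 78 mm above the case's underside.
- clip_2_hinge (a point): Middle of the rear left clip's hinge axis, fixed to the case at its x +36, y +64, z 76 mm. The clip is an orange plate 34 mm wide (along the axis), 4 mm thick, centred on the axis and reaching 31 mm from it, with a 6 mm steel roller at its tip, 40 mm from the axis; shut, it points to the case's middle, upper face 78 mm above the case's underside.
- clip_3_hinge (a point): Middle of the front right clip's hinge axis, fixed to the case at its x -36, y -64, z 76 mm. The clip is an orange plate 34 mm wide (along the axis), 4 mm thick, centred on the axis and reaching 31 mm from it, with a 6 mm steel roller at its tip, 40 mm from the axis; shut, it points to the case's middle, upper face 78 mm above the case's underside.
- clip_4_hinge (a point): Middle of the rear right clip's hinge axis, fixed to the case at its x +36, y -64, z 76 mm. The clip is an orange plate 34 mm wide (along the axis), 4 mm thick, centred on the axis and reaching 31 mm from it, with a 6 mm steel roller at its tip, 40 mm from the axis; shut, it points to the case's middle, upper face 78 mm above the case's underside.
- lid_catch (a point): Middle of one of the lid's four steel catch bars (6 mm thick, 32 mm long along the lid's x, at its x = +/-36, y = +/-19.6, z = 21.4 mm; this one at +36, +19.6; between two posts, their tops 24.4 mm above the lid's origin). Each clip's roller snaps under one of them.
- toolholder_a: Steel tool holder standing on its black nut, 64 mm wide, 110 mm high; bystander. Origin: centre of its underside.
- toolholder_b: Second steel tool holder, same size; bystander. Origin: centre of its underside.
- collet_nut: Black ring nut lying flat, 53 mm wide, 22 mm high; bystander. Origin: centre of its underside.
- screw_bin: Small blue bin of screws, 66 x 100 x 43 mm; bystander. Origin: centre of its underside.
- setting_block: Steel block with three holes, 25 x 50 x 30 mm; bystander. Origin: centre of its underside.
- offcut: Wood offcut, 45 x 110 x 22 mm; bystander. Origin: centre of its underside.
- hex_key: Black hex key lying flat, 29 x 78 x 6 mm; bystander. Origin: centre of its underside.
Mind the look-alikes: they are no part of the job. There is more than one size of the lid; the one meant has the size given above.

How it is judged:
On the way, in this order (a step that is already met when the one before it is completed fails the run):
1. the lid is fully seated on the case, all four clips still open (horizontal distance between lid and case below 0.005 m and z of lid in the frame of case between 0.057 and 0.0612 m and angle between the z axis of lid and the z axis of case, either way round below 0.02 rad and angle between the x axis of lid and the x axis of case, either way round below 0.06 rad and value of joint each of clip_1, clip_2, clip_3, clip_4 above 0.8 rad), for 0.2 s.
2. one clip is snapped shut over the seated lid, and the fingers press on it with 12 to 28 N (horizontal distance between lid and case below 0.005 m and z of lid in the frame of case between 0.057 and 0.0612 m and angle between the z axis of lid and the z axis of case, either way round below 0.02 rad and angle between the x axis of lid and the x axis of case, either way round below 0.06 rad and (value of joint clip_1 below 0.09 rad or value of joint clip_2 below 0.09 rad or value of joint clip_3 below 0.09 rad or value of joint clip_4 below 0.09 rad) and contact force between the fingers and case between 12 and 28 N), for 0.25 s.
3. a second clip is snapped shut over the seated lid, and the fingers press on it with 12 to 28 N (horizontal distance between lid and case below 0.005 m and z of lid in the frame of case between 0.057 and 0.0612 m and angle between the z axis of lid and the z axis of case, either way round below 0.02 rad and angle between the x axis of lid and the x axis of case, either way round below 0.06 rad and (value of joint each of clip_1, clip_2 below 0.09 rad or value of joint each of clip_1, clip_3 below 0.09 rad or value of joint each of clip_1, clip_4 below 0.09 rad or value of joint each of clip_2, clip_3 below 0.09 rad or value of joint each of clip_2, clip_4 below 0.09 rad or value of joint each of clip_3, clip_4 below 0.09 rad) and contact force between the fingers and case between 12 and 28 N), for 0.25 s.
4. a third clip is snapped shut over the seated lid, and the fingers press on it with 12 to 28 N (horizontal distance between lid and case below 0.005 m and z of lid in the frame of case between 0.057 and 0.0612 m and angle between the z axis of lid and the z axis of case, either way round below 0.02 rad and angle between the x axis of lid and the x axis of case, either way round below 0.06 rad and (value of joint each of clip_1, clip_2, clip_3 below 0.09 rad or value of joint each of clip_1, clip_2, clip_4 below 0.09 rad or value of joint each of clip_1, clip_3, clip_4 below 0.09 rad or value of joint each of clip_2, clip_3, clip_4 below 0.09 rad) and contact force between the fingers and case between 12 and 28 N), for 0.25 s.
5. the last clip is snapped shut over the seated lid, and the fingers press on it with 12 to 28 N (horizontal distance between lid and case below 0.005 m and z of lid in the frame of case between 0.057 and 0.0612 m and angle between the z axis of lid and the z axis of case, either way round below 0.02 rad and angle between the x axis of lid and the x axis of case, either way round below 0.06 rad and value of joint each of clip_1, clip_2, clip_3, clip_4 below 0.09 rad and contact force between the fingers and case between 12 and 28 N), for 0.25 s.
At the end, for the whole second after the job is handed in: The lid is seated on the case (within 5 mm of centred, origin 57 to 61.2 mm above the case's origin, tilted less than 0.02 rad and turned less than 0.06 rad from it), at rest, and all four clips read below 0.09 rad (horizontal distance between lid and case below 0.005 m and z of lid in the frame of case between 0.057 and 0.0612 m and angle between the z axis of lid and the z axis of case, either way round below 0.02 rad and angle between the x axis of lid and the x axis of case, either way round below 0.06 rad and value of joint each of clip_1, clip_2, clip_3, clip_4 below 0.09 rad and linear speed of lid below 0.02 m/s); the robot touches nothing.
It fails at once if the robot pushes on the case or its clips with more than 35 N (contact force between any of the fingers, the arm and case above 35 N).
It fails at once if a bystander is moved by more than 25 mm (distance of any of toolholder_a, toolholder_b, collet_nut, screw_bin, setting_block, offcut, hex_key from where it was at the start of the episode above 0.025 m).
It also fails if it takes over 72 s, if anything falls off the work surface, if the arm or the gripper's body presses on something with over 40 N, if the wrist force passes 120 N, or if a joint passes its speed limit or range.

## Working session

There is one attempt and no reset: what is moved stays moved. The work goes in short steps, Python scripts to look and compute and a tool call to move; the robot and the scene stay as the last step left them, time stands still between calls to the robot, and variables do not carry over. Pictures are saved under pics/ and viewed, and the job is handed in when it is done.

Besides the shell and the picture viewer there is one more tool, called after "Request:" as a command line: name --argument value ..., lists and objects as JSON in quotes. carry_out: Moves the arm, as the interface text tells. Its arguments: {"type":"object","properties":{"motion":{"type":"array"},"newtons":{"type":"number"}},"required":["motion"]}

```bash
mkdir -p pics; ls; python3 - <<'E'
from workcell import arm
import cv2
print(arm.observe(), arm.tcp_to_grasp)
for n in ["scene","top","wrist"]:
    c=arm.get_calibration(n); print(n,c)
    im=arm.read_camera(n); cv2.imwrite(f"pics/a_{n}.png",im[:,:,::-1])
E
```

```text
pics
{'time_s': 0.0, 'q': array([ 1.03718411,  0.62932398,  0.03845961,  1.51834903, -0.027     ,
        0.99628221, -0.02002805]), 'joint_vel': array([ 9.05089936e-04,  1.01837126e-04, -8.40570768e-04, -9.68463179e-04,
        1.11759907e-04,  1.40027856e-03, -9.92589456e-05]), 'tau': array([ 1.83666530e-04, -5.49727249e+01,  1.14397366e+00, -1.86632985e+01,
       -5.21076901e-02,  2.37389747e-02,  1.66582372e-04]), 'eef_pos': array([ 0.292829  , -0.57956977,  0.20457486]), 'ee_rot': array([-8.92950508e-04,  9.72772908e-01,  2.31758538e-01, -2.29772341e-04]), 'wrist_force': array([-0.40203451,  0.18869048, -0.49521882]), 'wrist_torque': array([-0.03859103, -0.02244292, -0.01901949]), 'width': 0.09437892878137306} -0.0188
scene {'camera_matrix': array([[489.19729105,   0.        , 316.64296476],
       [  0.        , 489.19729105, 240.85588133],
       [  0.        ,   0.        ,   1.        ]]), 'rvec': array([ 2.02053019, -1.27861384,  0.54056149]), 'tvec': array([-0.0944895 ,  0.4510249 ,  0.99189453])}
top {'camera_matrix': array([[459.59602344,   0.        , 320.88115574],
       [  0.        , 459.59602344, 232.31063122],
       [  0.        ,   0.        ,   1.        ]]), 'rvec': array([ 2.15497058, -2.1199399 ,  0.12592181]), 'tvec': array([0.16787673, 0.54653623, 1.31468439])}
wrist {'camera_matrix': array([[335.16098947,   0.        , 317.49017165],
       [  0.        , 335.16098947, 237.31883492],
       [  0.        ,   0.        ,   1.        ]]), 'rvec': array([-2.48394597,  1.5265854 ,  0.19966758]), 'tvec': array([-0.64848299, -0.02743047,  0.39141937])}
```

View pics/a_top.png

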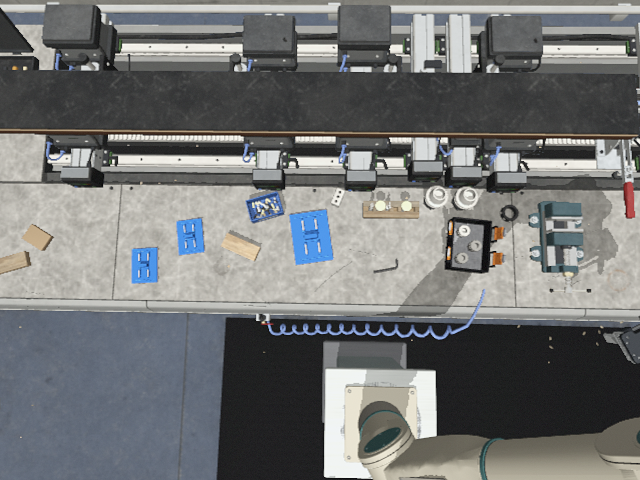

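View pics/a_scene.png

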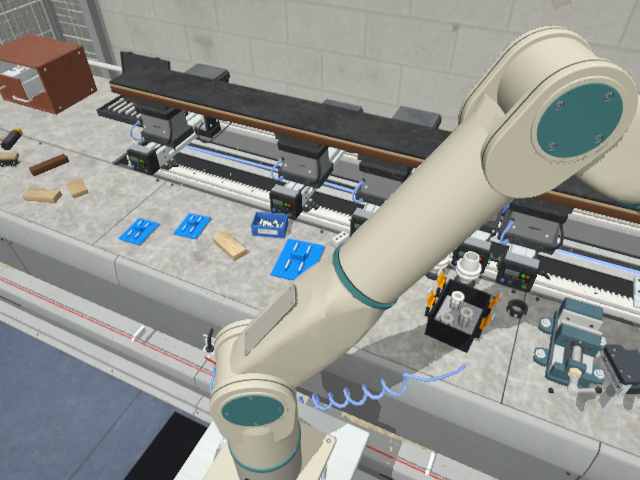

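View pics/a_wrist.png

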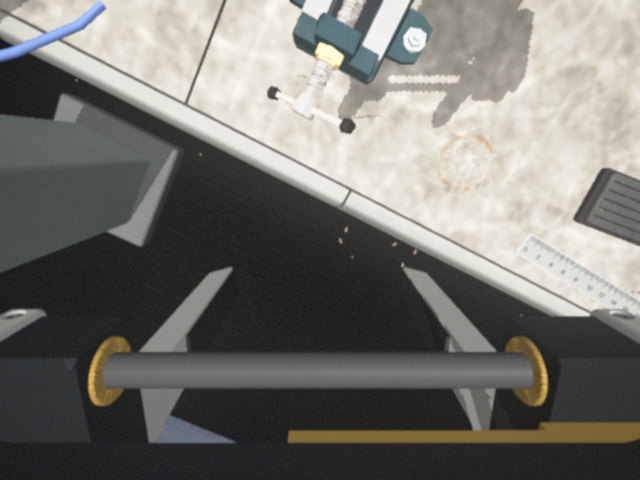

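The top view shows these blue lid candidates: a large one at (312,236), a small one at (190,236) and another small one at (145,265). The blue box at (265,207) is the screw bin. The case is at (470,245), with its clips open on the left and right. I'll measure the sizes next.

```bash
cat > h.py <<'E'
import numpy as np, cv2
from scipy.spatial.transform import Rotation as R
def cam(c):
    Rm=cv2.Rodrigues(np.array(c["rvec"]))[0]; t=np.array(c["tvec"]).ravel(); return np.array(c["camera_matrix"]),Rm,t
def ray(c,uv):
    K,Rm,t=cam(c); uv=np.atleast_2d(np.array(uv,float))
    d=np.c_[uv,np.ones(len(uv))]@np.linalg.inv(K).T@Rm
    return -Rm.T@t, d/np.linalg.norm(d,axis=1)[:,None]
def onz(c,uv,z):
    o,d=ray(c,uv); return o+d*((z-o[2])/d[:,2])[:,None]
def proj(c,P):
    K,Rm,t=cam(c); p=np.atleast_2d(P)@Rm.T+t; p=p@K.T; return p[:,:2]/p[:,2:]
def tri(cs,uvs):
    A=np.zeros((3,3));b=np.zeros(3);L=[]
    for c,uv in zip(cs,uvs):
        o,d=ray(c,uv); d=d[0]; M=np.eye(3)-np.outer(d,d); A+=M;b+=M@o;L.append((M,o))
    x=np.linalg.solve(A,b); return x,[np.linalg.norm(M@(x-o)) for M,o in L]
def quat(q): return R.from_quat([q[1],q[2],q[3],q[0]])
E
python3 - <<'E'
from workcell import arm
from h import *
c=arm.get_calibration("top"); im=cv2.imread("pics/a_top.png")
hsv=cv2.cvtColor(im,cv2.COLOR_BGR2HSV)
m=cv2.inRange(hsv,(100,150,120),(118,255,255))
n,l,s,ce=cv2.connectedComponentsWithStats(m)
for i in range(1,n):
    if s[i,4]>150:
        cnt=cv2.findContours((l==i).astype(np.uint8),0,2)[0][0]
        r=cv2.minAreaRect(cnt); b=onz(c,cv2.boxPoints(r),0.012)
        print(s[i],r[0],"centre",b.mean(0).round(3),"sides",np.linalg.norm(b-np.roll(b,1,0),axis=1).round(3), "edges ang",[np.arctan2(*(b[k+1]-b[k])[1::-1]).round(3) for k in range(2)])
crop=im[170:310,220:560]; cv2.imwrite("pics/crop_top.png",cv2.resize(crop,None,fx=2.35,fy=2.35,interpolation=3))
print(onz(c,[[446,220],[490,222],[445,271],[489,272],[437,197],[466,197],[385,266],[510,213],[405,205],[338,197]],0.066).round(3))
E
```

```text
[ 290  210   43   54 1681] (310.8999938964844, 236.80001831054688) centre [0.534 0.207 0.012] sides [0.151 0.112 0.151 0.11 ] edges ang [np.float64(-1.413), np.float64(-2.986)]
[177 219  27  36 725] (190.04052734375, 236.25674438476562) centre [0.53  0.573 0.012] sides [0.104 0.075 0.104 0.074] edges ang [np.float64(-1.476), np.float64(-3.008)]
[132 248  25  35 771] (144.0, 265.0) centre [0.441 0.708 0.012] sides [0.102 0.073 0.102 0.072] edges ang [np.float64(-1.555), np.float64(-3.073)]
[[ 0.581 -0.184  0.066]
 [ 0.577 -0.31   0.066]
 [ 0.434 -0.179  0.066]
 [ 0.434 -0.302  0.066]
 [ 0.649 -0.16   0.066]
 [ 0.65  -0.243  0.066]
 [ 0.446 -0.009  0.066]
 [ 0.604 -0.368  0.066]
 [ 0.624 -0.067  0.066]
 [ 0.645  0.128  0.066]]
```

View pics/crop_top.png

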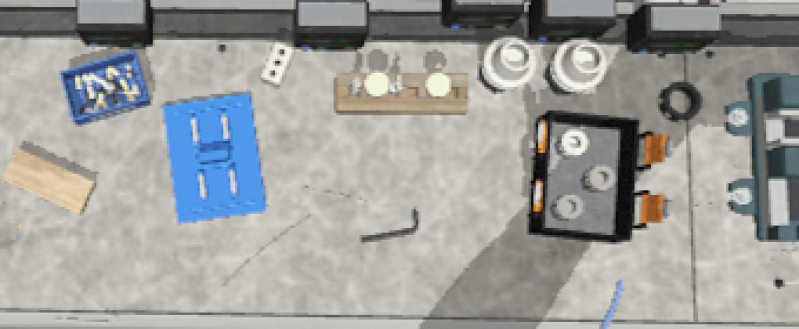

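```bash
cat >> h.py <<'E'
def plan(arm,target,yaw=None,n=5,step=40,tw=0.12):
    """print rows toward target (world TCP); yaw = world yaw of tool x"""
    s=arm.observe(); Rm=quat(s["ee_rot"]).as_matrix(); p=np.array(s["eef_pos"])
    y0=np.arctan2(Rm[1,0],Rm[0,0]); left=0
    if yaw is not None: left=-((yaw-y0+np.pi)%(2*np.pi)-np.pi)
    print("t",round(s["time_s"],2),"p",p.round(4),"yaw",round(y0,4),"tilt",Rm[:,2].round(4),"F",np.round(s["wrist_force"],1),"w",round(s["width"],4),"twist left",round(left,3))
    for k in range(n):
        d=np.array(target)-p; L=np.linalg.norm(d)*1000
        if L>step: d*=step/L
        v=Rm.T@d*1000; t=np.clip(left,-tw,tw)
        print(k,v.round(1),round(float(t),3))
        p=p+d; left-=t; Rm=Rm@R.from_rotvec([0,0,t]).as_matrix()
    print("remaining",(np.linalg.norm(np.array(target)-p)*1000).round(1),round(left,3))
E
python3 - <<'E'
from workcell import arm
from h import *
s=arm.observe(); c=arm.get_calibration("wrist"); K,Rm,t=cam(c); T=quat(s["ee_rot"]).as_matrix()
o=-Rm.T@t; print("cam in tool",(T.T@(o-s["eef_pos"])).round(4)); print("cam axes in tool\n",(T.T@Rm.T).round(3))
ct=arm.get_calibration("top"); cs=arm.get_calibration("scene")
for c in(ct,cs): o,d=ray(c,[320,240]); print(o.round(3),d.round(3))
# board edge height: same point unsure; top front edge line
print(onz(ct,[[470,131],[470,131]],0.3).round(3), onz(ct,[[470,131]],0.0).round(3))
print(tri([ct,cs],[[0,131],[113,88]]))
print(tri([ct,cs],[[311,237],[299,259]]),tri([ct,cs],[[468,246],[462,317]]))
plan(arm,[0.46,-0.25,0.30],1.54,15)
E
```

```text
cam in tool [ 0.0739 -0.0008 -0.18  ]
cam axes in tool
 [[ 0.001 -0.967 -0.255]
 [ 1.     0.001  0.001]
 [-0.    -0.255  0.967]]
[0.354 0.144 1.382] [[ 0.124  0.026 -0.992]]
[-0.328 -0.273  1.007] [[ 0.658  0.315 -0.684]]
[[ 0.762 -0.189  0.3  ]
 [ 0.762 -0.189  0.3  ]] [[ 0.875 -0.281  0.   ]]
(array([0.75961174, 1.00226056, 0.26989262]), [np.float64(0.0035206354940970595), np.float64(0.0035206354940972295)])
(array([0.5332995 , 0.20682847, 0.01107553]), [np.float64(0.00023185543943624165), np.float64(0.00023185543943622186)]) (array([ 0.51294815, -0.26086707,  0.02246192]), [np.float64(0.0027265696258216513), np.float64(0.0027265696258216288)])
t 0.15 p [ 0.2929 -0.5797  0.2048] yaw 0.4678 tilt [-7.0e-04  1.2e-03 -1.0e+00] F [ 0.2 -0.3  1. ] w 0.0941 twist left -1.072
0 [ 31.2 -23.   -9.9] -0.12
1 [ 33.7 -19.1  -9.9] -0.12
2 [ 35.8 -14.9  -9.9] -0.12
3 [ 37.3 -10.5  -9.9] -0.12
4 [38.3 -6.  -9.9] -0.12
5 [38.7 -1.3 -9.9] -0.12
6 [38.6  3.3 -9.9] -0.12
7 [37.9  7.9 -9.9] -0.12
8 [36.7 12.4 -9.9] -0.112
9 [19.   8.9 -5.4] 0.0
10 [0. 0. 0.] 0.0
11 [0. 0. 0.] 0.0
12 [0. 0. 0.] 0.0
13 [0. 0. 0.] 0.0
14 [0. 0. 0.] 0.0
remaining 0.0 0.0
```

The large lid at (312,236) measures 151x112 mm, so it is the one meant. The other two are about 103x74 mm. Next I'll move over the case, which is on the way, for close views.

Request:
carry_out --motion '[31,-23,-10,-0.12,1,34,-19,-10,-0.12,1,36,-15,-10,-0.12,1,37,-10,-10,-0.12,1,38,-6,-10,-0.12,1]'

```text
time_s: 0.57
eef_pos: [0.3733, -0.409, 0.2503]
ee_rot: [-0.003, 0.859, 0.512, -0.005]
wrist_force: [0.6, -1.0, -0.4]
width: 0.0937
```

```bash
python3 -c "
from workcell import arm
from h import *
plan(arm,[0.507,-0.30,0.28],1.54,8)"
```

```text
t 0.57 p [ 0.3733 -0.409   0.2503] yaw 1.0744 tilt [-1.140e-02  8.000e-04 -9.999e-01] F [ 0.6 -1.  -0.4] w 0.0937 twist left -0.466
0 [36.4 14.9 -7.1] -0.12
1 [34.4 19.2 -7.1] -0.12
2 [31.8 23.2 -7.1] -0.12
3 [28.8 26.8 -7.1] -0.106
4 [ 9.7 11.1 -2.7] 0.0
5 [0. 0. 0.] 0.0
6 [0. 0. 0.] 0.0
7 [0. 0. 0.] 0.0
remaining 0.0 0.0
```

Request:
carry_out --motion '[36,15,-7,-0.12,1,34,19,-7,-0.12,1,32,23,-7,-0.12,1,29,27,-7,-0.106,1,10,11,-3,0,1]'

```text
time_s: 0.98
eef_pos: [0.5106, -0.2862, 0.2833]
ee_rot: [-0.005, 0.706, 0.708, -0.003]
wrist_force: [0.3, -0.1, -0.6]
width: 0.094
```

```bash
python3 -c "
from workcell import arm
from h import *
import pickle
plan(arm,[0.507,-0.30,0.28],1.54,2)
c=arm.get_calibration('wrist'); im=arm.read_camera('wrist')[:,:,::-1]; cv2.imwrite('pics/w1.png',im); pickle.dump(c,open('w1.pkl','wb'))
c2=arm.get_calibration('wrist'); print(c['tvec']-c2['tvec'])
"
```

```text
t 0.98 p [ 0.5106 -0.2862  0.2833] yaw 1.5729 tilt [-0.0101  0.0028 -0.9999] F [ 0.3 -0.1 -0.6] w 0.094 twist left 0.033
0 [-13.8  -3.6   3.3] 0.033
1 [0. 0. 0.] 0.0
remaining 0.0 0.0
[ 0.00186924 -0.00194118 -0.00027165]
```

View pics/w1.png

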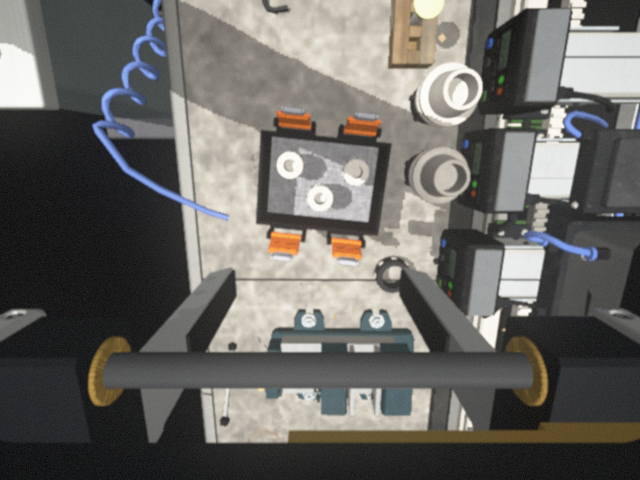

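Request:
carry_out --motion '[0,0,0,0.03,1,0,0,0,0,1,0,0,0,0,1]'

```text
time_s: 1.28
eef_pos: [0.5127, -0.283, 0.2828]
ee_rot: [-0.005, 0.716, 0.698, -0.002]
wrist_force: [0.3, -0.0, 0.3]
width: 0.094
```

```bash
cat > shot.py <<'E'
import sys,pickle
from workcell import arm
from h import *
n=sys.argv[1]
c=arm.get_calibration('wrist'); im=arm.read_camera('wrist')[:,:,::-1]; c2=arm.get_calibration('wrist')
cv2.imwrite(f'pics/{n}.png',im); pickle.dump(c,open(f'{n}.pkl','wb'))
s=arm.observe(); print(s["time_s"],s["eef_pos"].round(4),np.abs(c['tvec']-c2['tvec']).max())
if len(sys.argv)>2:
    x,y,w,h=map(int,sys.argv[2:6]); f=min(800/w,600/h); cv2.imwrite(f'pics/{n}_c.png',cv2.resize(im[y:y+h,x:x+w],None,fx=f,fy=f,interpolation=cv2.INTER_CUBIC)); print("f",f)
E
python3 shot.py w2 240 90 170 190
```

```text
1.3333 [ 0.5126 -0.2831  0.2827] 0.0001506293553431015
f 3.1578947368421053
```

View pics/w2_c.png

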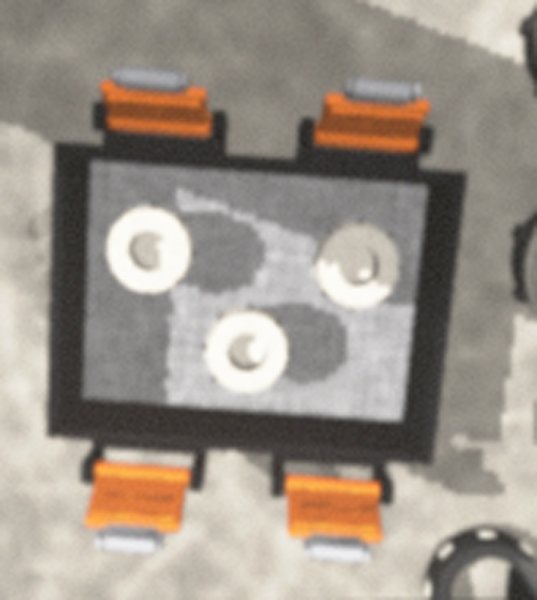

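```bash
python3 -c "
from workcell import arm
from h import *
plan(arm,[0.47,-0.21,0.28],1.54,3)"
```

```text
t 1.33 p [ 0.5126 -0.2831  0.2827] yaw 1.5453 tilt [-0.01    0.0041 -0.9999] F [-1.3  0.1 -0.4] w 0.094 twist left 0.005
0 [ 34.  -21.    1.6] 0.005
1 [ 33.9 -21.2   1.6] 0.0
2 [ 3.9 -2.4  0.2] 0.0
remaining 0.0 0.0
```

Request:
carry_out --motion '[34,-21,2,0,1,34,-21,2,0,1,4,-2,0,0,1,0,0,0,0,1,0,0,0,0,1]'

```text
time_s: 1.75
eef_pos: [0.4649, -0.2131, 0.2771]
ee_rot: [-0.006, 0.719, 0.695, -0.004]
wrist_force: [-1.1, 0.5, 1.3]
width: 0.0939
```

```bash
python3 shot.py w3 220 90 240 180
```

```text
1.8 [ 0.4652 -0.2137  0.2771] 0.0006016717453208309
f 3.3333333333333335
```

View pics/w3.png

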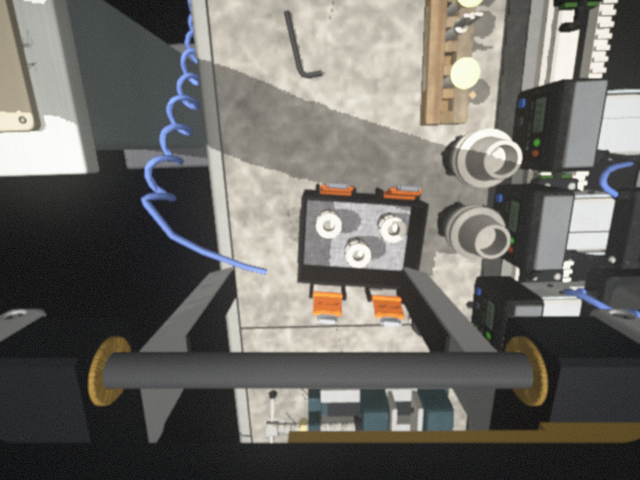

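```bash
cat > edges.py <<'E'
import pickle
from h import *
def fit_edges(name,box,spec,thr=70):
    """spec: list of (side, lo, hi) scanning from outside to inside; lo..hi pixel range along the edge; returns lines (pt,dir)"""
    g=cv2.cvtColor(cv2.imread(f'pics/{name}.png'),cv2.COLOR_BGR2GRAY).astype(float)
    g=cv2.GaussianBlur(g,(3,3),0); out={}
    x0,y0,x1,y1=box
    for side,lo,hi in spec:
        pts=[]
        for k in range(lo,hi):
            if side in'LR': prof=g[k,x0:x1]
            else: prof=g[y0:y1,k]
            if side in'RB': prof=prof[::-1]
            j=np.nonzero(prof<thr)[0]
            if len(j)==0 or j[0]==0: continue
            j=j[0]; f=j-(thr-prof[j])/(prof[j-1]-prof[j])
            v=dict(L=x0+f,R=x1-1-f,T=y0+f,B=y1-1-f)[side]
            pts.append((v,k) if side in'LR' else (k,v))
        pts=np.array(pts,np.float32)
        l=cv2.fitLine(pts,cv2.DIST_HUBER,0,0.01,0.01).ravel()
        n=np.array([-l[1],l[0]]); r=(pts-l[2:])@n
        print(name,side,len(pts),"res",np.abs(r).mean().round(2),np.abs(r).max().round(2)); out[side]=l
    return out
def X(a,b):
    A=np.array([[a[0],-b[0]],[a[1],-b[1]]]); s=np.linalg.solve(A,b[2:]-a[2:]); return a[2:]+a[:2]*s[0]
E
python3 - <<'E'
from edges import *
e=fit_edges('w2',(240,120,410,260),[('L',145,220),('R',155,225),('B',305,325),('T',313,332)])
im=cv2.imread('pics/w2.png')
cs=[X(e['L'],e['T']),X(e['R'],e['T']),X(e['R'],e['B']),X(e['L'],e['B'])]
print(np.round(cs,1)); c=pickle.load(open('w2.pkl','rb'))
for z in(.06,.066,.072):
    P=onz(c,cs,z); print(z,P.round(4).tolist(),"c",P.mean(0).round(4),"sides",np.linalg.norm(P-np.roll(P,1,0),axis=1).round(4),"yaw",np.arctan2(*(P[1]-P[0])[1::-1]).round(4),np.arctan2(*(P[2]-P[3])[1::-1]).round(4))
E
```

```text
w2 L 75 res 0.07 0.27
w2 R 69 res 5.14 23.18
w2 B 20 res 0.15 0.51
w2 T 19 res 0.04 0.14
[[258.1 136.1]
 [418.3 146.2]
 [362.  234.4]
 [256.5 225.5]]
0.06 [[0.4438, -0.1917, 0.06], [0.6287, -0.2075, 0.06], [0.5646, -0.3113, 0.06], [0.4344, -0.2972, 0.06]] c [ 0.5179 -0.252   0.06  ] sides [0.1059 0.1856 0.122  0.1309] yaw -0.0854 -0.1082
0.066 [[0.4448, -0.192, 0.066], [0.627, -0.2076, 0.066], [0.5638, -0.3098, 0.066], [0.4356, -0.2959, 0.066]] c [ 0.5178 -0.2513  0.066 ] sides [0.1043 0.1828 0.1202 0.129 ] yaw -0.0854 -0.1082
0.072 [[0.4459, -0.1922, 0.072], [0.6253, -0.2076, 0.072], [0.5631, -0.3083, 0.072], [0.4369, -0.2946, 0.072]] c [ 0.5178 -0.2507  0.072 ] sides [0.1027 0.1801 0.1184 0.127 ] yaw -0.0854 -0.1082
```

```bash
python3 - <<'E'
from edges import *
g=cv2.cvtColor(cv2.imread('pics/w2.png'),cv2.COLOR_BGR2GRAY)
print(g[170,370:400],g[210,368:395])
e=fit_edges('w2',(240,120,397,260),[('L',145,220),('R',155,225),('B',305,325),('T',313,332)],60)
cs=[X(e['L'],e['T']),X(e['R'],e['T']),X(e['R'],e['B']),X(e['L'],e['B'])]
print(np.round(cs,1)); c=pickle.load(open('w2.pkl','rb'))
for z in(.06,.066,.072):
    P=onz(c,cs,z); print(z,P.round(4).tolist(),"c",P.mean(0).round(4),"sides",np.linalg.norm(P-np.roll(P,1,0),axis=1).round(4),"yaw",np.arctan2(*(P[1]-P[0])[1::-1]).round(4),np.arctan2(*(P[2]-P[3])[1::-1]).round(4))
e3=fit_edges('w3',(280,170,440,300),[('L',205,275),('R',215,260)],60)
c3=pickle.load(open('w3.pkl','rb'))
for s in 'LR':
    for z in(.06,.066,.072):
        l=e3[s]; P=onz(c3,[l[2:]-l[:2]*20,l[2:]+l[:2]*20],z)
        # x of edge at mid y compare to w2 edge at same y
        q=e[s]; Q=onz(c,[q[2:]-q[:2]*20,q[2:]+q[:2]*20],z)
        f=lambda A,y:A[0,0]+(A[1,0]-A[0,0])*(y-A[0,1])/(A[1,1]-A[0,1])
        print(s,z,[ (f(P,y)-f(Q,y)).round(4) for y in(-.22,-.27)])
E
```

```text
[135 139 126  86  50  44  47  47  47  40  49  48  52  55  84 121 136 131
 132 131 135 131 138 141 149 145 144 147 143 141] [143  91  58  48  53  56  53  55  59  53  66  85 114 135 140 145 141 139
 138 136 140 139 140 140 141 143 143]
w2 L 75 res 0.12 0.5
w2 R 70 res 0.18 0.57
w2 B 20 res 0.15 0.41
w2 T 19 res 0.07 0.18
[[258.8 136.8]
 [386.5 144.6]
 [373.5 233. ]
 [258.1 223.9]]
0.06 [[0.4445, -0.1925, 0.06], [0.5919, -0.2049, 0.06], [0.5787, -0.3099, 0.06], [0.4366, -0.2952, 0.06]] c [ 0.5129 -0.2506  0.06  ] sides [0.103  0.1479 0.1058 0.1429] yaw -0.0835 -0.1029
0.066 [[0.4456, -0.1928, 0.066], [0.5908, -0.2049, 0.066], [0.5778, -0.3084, 0.066], [0.4378, -0.2939, 0.066]] c [ 0.513 -0.25   0.066] sides [0.1015 0.1457 0.1043 0.1407] yaw -0.0835 -0.1029
0.072 [[0.4466, -0.193, 0.072], [0.5896, -0.205, 0.072], [0.5768, -0.3069, 0.072], [0.4389, -0.2927, 0.072]] c [ 0.513  -0.2494  0.072 ] sides [0.0999 0.1435 0.1027 0.1386] yaw -0.0835 -0.1029
w3 L 70 res 14.81 60.61
w3 R 31 res 0.05 0.17
L 0.06 [np.float64(0.2119), np.float64(0.0465)]
L 0.066 [np.float64(0.2038), np.float64(0.0385)]
L 0.072 [np.float64(0.1958), np.float64(0.0305)]
R 0.06 [np.float64(0.0004), np.float64(0.0017)]
R 0.066 [np.float64(-0.0004), np.float64(0.0009)]
R 0.072 [np.float64(-0.0012), np.float64(0.0001)]
```

```bash
cat >> edges.py <<'E'
def grad_edge(name,p0,p1,half=6,sign=None,img=None,ch=None):
    """refine straight edge approx from p0 to p1: sample profiles along normal, subpixel max gradient, fit line"""
    im=cv2.imread(f'pics/{name}.png') if img is None else img
    g=(cv2.cvtColor(im,cv2.COLOR_BGR2GRAY) if ch is None else im[:,:,ch]).astype(np.float32)
    p0=np.array(p0,float);p1=np.array(p1,float)
    for it in range(2):
        d=(p1-p0)/np.linalg.norm(p1-p0); n=np.array([-d[1],d[0]]); L=int(np.linalg.norm(p1-p0)*2)
        s=np.linspace(0,np.linalg.norm(p1-p0),L); o=np.arange(-half,half+.01,.25)
        gx=p0[0]+d[0]*s[:,None]+n[0]*o; gy=p0[1]+d[1]*s[:,None]+n[1]*o
        pr=cv2.remap(g,gx.astype(np.float32),gy.astype(np.float32),cv2.INTER_CUBIC)
        pr=cv2.GaussianBlur(pr,(0,0),sigmaX=3,sigmaY=2); gr=np.gradient(pr,axis=1)
        gr=np.abs(gr) if sign is None else gr*sign
        k=np.clip(gr.argmax(1),1,len(o)-2); i=np.arange(L)
        a,b,c_=gr[i,k-1],gr[i,k],gr[i,k+1]; off=o[k]+.25*.5*(a-c_)/(a-2*b+c_+1e-9)
        w=b>np.median(b)*.5
        pts=np.c_[p0[0]+d[0]*s+n[0]*off,p0[1]+d[1]*s+n[1]*off][w].astype(np.float32)
        l=cv2.fitLine(pts,cv2.DIST_HUBER,0,0.01,0.01).ravel()
        r=np.abs((pts-l[2:])@np.array([-l[1],l[0]]))
        u=l[:2]*np.sign(l[:2]@d); a0=l[2:]
        p0,p1=a0+u*((p0-a0)@u),a0+u*((p1-a0)@u); half=min(half,3)
    print(name,"line",p0.round(2),p1.round(2),"n",len(pts),"res",r.mean().round(2),r.max().round(2))
    return l
E
python3 - <<'E'
from edges import *
def rep(c,cs,zs=(.060,.066,.072)):
    for z in zs:
        P=onz(c,cs,z); print(z,"c",P.mean(0).round(4),"sides",np.linalg.norm(P-np.roll(P,1,0),axis=1).round(4),"yaw",[round(float(v),4) for v in (np.arctan2(*(P[1]-P[0])[1::-1]),np.arctan2(*(P[2]-P[3])[1::-1]),np.arctan2(*(P[0]-P[3])[1::-1])-np.pi/2,np.arctan2(*(P[1]-P[2])[1::-1])-np.pi/2)])
c=pickle.load(open('w2.pkl','rb'))
L=grad_edge('w2',(257,143),(255.5,222)); Rr=grad_edge('w2',(386,152),(378,228)); T=grad_edge('w2',(313,139.5),(333,140.5),4); B=grad_edge('w2',(304,231.5),(325,232.5),4)
B2=grad_edge('w2',(258,227),(266,228),4)
cs=[X(L,T),X(Rr,T),X(Rr,B),X(L,B)]; print(np.round(cs,1)); rep(c,cs)
E
```

```text
w2 line [256.29 142.98] [254.51 221.98] n 158 res 0.09 0.22
w2 line [386.44 152.05] [377.49 227.94] n 152 res 0.07 0.18
w2 line [313.06 138.64] [333.04 139.93] n 40 res 0.07 0.19
w2 line [303.99 231.63] [324.93 233.37] n 40 res 0.11 0.37
w2 line [257.9  227.88] [265.92 228.76] n 16 res 0.03 0.07
[[256.5 135. ]
 [387.5 143.4]
 [376.3 237.7]
 [254.4 227.5]]
0.06 c [ 0.5122 -0.2524  0.06  ] sides [0.1097 0.1515 0.1129 0.1515] yaw [-0.0863, -0.1076, -0.0938, -0.0938]
0.066 c [ 0.5123 -0.2518  0.066 ] sides [0.108  0.1493 0.1112 0.1493] yaw [-0.0863, -0.1076, -0.0938, -0.0938]
0.072 c [ 0.5123 -0.2511  0.072 ] sides [0.1064 0.147  0.1095 0.147 ] yaw [-0.0863, -0.1076, -0.0938, -0.0938]
```

```bash
python3 - <<'E'
from edges import *
c=pickle.load(open('w2.pkl','rb'));c3=pickle.load(open('w3.pkl','rb'))
ctr=np.array([.5123,-.2518]);a=-.094; ax=np.array([np.cos(a),np.sin(a)]);ay=np.array([-ax[1],ax[0]])
for z in (.066,):
    cor=[np.r_[ctr+ax*75*s/1000+ay*55*t/1000,z] for s,t in((-1,1),(1,1),(1,-1),(-1,-1))]
    print("pred w3",proj(c3,cor).round(1).tolist()); print("pred w2",proj(c,cor).round(1).tolist())
p=proj(c3,cor)
def at(a,b,f): return a+(b-a)*f
L=grad_edge('w3',at(p[0],p[3],.15),at(p[0],p[3],.9)); Rr=grad_edge('w3',at(p[1],p[2],.1),at(p[1],p[2],.6)); B=grad_edge('w3',at(p[3],p[2],.42),at(p[3],p[2],.56),4)
print(X(L,B),X(Rr,B))
L2=grad_edge('w2',(257,143),(255.5,222)); R2=grad_edge('w2',(386,152),(378,228)); B2=grad_edge('w2',(304,231.5),(325,232.5),4)
for n,a2,a3 in(("L",X(L2,B2),X(L,B)),("R",X(R2,B2),X(Rr,B))):
    x,e=tri([c,c3],[a2,a3]); print(n,x.round(4),np.round(e,4), "case-frame",((x[:2]-ctr)@ax).round(4),((x[:2]-ctr)@ay).round(4))
im=cv2.imread('pics/w2.png'); hsv=cv2.cvtColor(im,cv2.COLOR_BGR2HSV); m=cv2.inRange(hsv,(5,150,90),(20,255,255))
n,l,s,ce=cv2.connectedComponentsWithStats(m); print(s[1:],ce[1:].round(1))
h=[np.r_[ctr+ax*sx*.036+ay*sy*.064,.076] for sx,sy in((-1,1),(1,1),(-1,-1),(1,-1))]
print("hinge",np.round(h,4).tolist(),proj(c,h).round(1).tolist())
E
```

```text
pred w3 [[300.9, 195.3], [428.8, 203.3], [416.0, 290.2], [296.6, 282.8]]
pred w2 [[256.2, 134.3], [387.8, 143.8], [376.7, 237.0], [254.1, 228.5]]
w3 line [299.53 208.39] [296.75 274.06] n 131 res 0.21 0.64
w3 line [427.22 211.96] [420.68 255.4 ] n 87 res 0.05 0.18
w3 line [346.8 285.5] [363.53 286.37] n 33 res 0.04 0.08
[296.37375 282.88986] [415.60907 289.07153]
w2 line [256.29 142.98] [254.51 221.98] n 158 res 0.09 0.22
w2 line [386.44 152.05] [377.49 227.94] n 152 res 0.07 0.18
w2 line [303.99 231.63] [324.93 233.37] n 40 res 0.11 0.37
L [ 0.4329 -0.2981  0.0688] [0.0006 0.0006] case-frame -0.0747 -0.0535
R [ 0.5834 -0.3165  0.0565] [0.0006 0.0006] case-frame 0.0769 -0.0578
[[492  86   5   7  22]
 [272 116  35  17 429]
 [339 120  37  18 468]
 ...
 [565 440   1   1   1]
 [600 440   1   1   1]
 [614 440   1   1   1]] [[494.3  89. ]
 [289.3 124.9]
 [356.9 129.3]
 [471.  192. ]
 [283.1 246.4]
 [345.2 249.8]
 [449.7 292.5]
 [119.3 341. ]
 [107.  341. ]
 [109.5 340. ]
 [114.  340.3]
 [105.  342. ]
 [109.  342.5]
 [112.4 345. ]
 [125.  342. ]
 [102.  345. ]
 [104.8 347.1]
 [116.  344. ]

[... 3256 characters left out ...]
[492.  439. ]
 [494.  439. ]
 [501.  438. ]
 [510.  439.5]
 [512.  438. ]
 [515.  438. ]
 [526.  439. ]
 [532.3 438.7]
 [535.  439. ]
 [549.  438. ]
 [568.  438. ]
 [571.  439.5]
 [574.7 439.2]
 [582.2 439.8]
 [587.3 439.2]
 [596.  439.8]
 [604.  439. ]
 [623.7 439.3]
 [626.5 438.5]
 [629.  439. ]
 [454.5 440.5]
 [467.  440. ]
 [469.5 440.5]
 [480.  441. ]
 [486.  440. ]
 [498.5 440. ]
 [505.  440. ]
 [507.  440. ]
 [513.  440. ]
 [515.  440. ]
 [549.5 440. ]
 [559.  441. ]
 [565.  440. ]
 [600.  440. ]
 [614.  440. ]]
hinge [[0.4825, -0.1847, 0.076], [0.5541, -0.1915, 0.076], [0.4705, -0.3121, 0.076], [0.5421, -0.3189, 0.076]] [[290.1, 127.9], [355.3, 132.7], [284.9, 239.9], [344.8, 244.1]]
```

```bash
python3 - <<'E'
from edges import *
from workcell import arm
c=pickle.load(open('w2.pkl','rb'))
ctr=np.array([.5123,-.2518]);a=-.094; ax=np.array([np.cos(a),np.sin(a)]);ay=np.array([-ax[1],ax[0]])
for th in(1.6,1.8,2.0,2.2,2.4,2.6):
    print(th,[proj(c,np.r_[ctr+ax*-.036+ay*sy*(.064-.040*np.cos(th)),.076+.04*np.sin(th)]).round(1).tolist() for sy in(1,-1)])
plan(arm,[0.542,0.155,0.26],1.726,12)
E
```

```text
1.6 [[[286.6, 124.1]], [[281.0, 250.6]]]
1.8 [[[287.0, 115.7]], [[280.8, 257.2]]]
2.0 [[[287.7, 107.9]], [[280.8, 263.0]]]
2.2 [[[288.4, 101.0]], [[280.9, 267.7]]]
2.4 [[[289.2, 95.3]], [[281.2, 271.0]]]
2.6 [[[290.0, 91.3]], [[281.7, 272.9]]]
t 1.8 p [ 0.4652 -0.2137  0.2771] yaw 1.5362 tilt [-0.014   0.0021 -0.9999] F [ 0.  -1.  -0.4] w 0.0943 twist left -0.19
0 [39.4  6.8  1.8] -0.12
1 [38.3 11.5  1.8] -0.07
2 [37.4 14.1  1.8] 0.0
3 [37.4 14.1  1.8] 0.0
4 [37.4 14.1  1.8] 0.0
5 [37.4 14.1  1.8] 0.0
6 [37.4 14.1  1.8] 0.0
7 [37.4 14.1  1.8] 0.0
8 [37.4 14.1  1.8] 0.0
9 [15.9  6.   0.8] 0.0
10 [0. 0. 0.] 0.0
11 [0. 0. 0.] 0.0
remaining 0.0 0.0
```

Clips lean at roughly 1.85 rad. I'll go to the lid now.

Request:
carry_out --motion '[39,7,2,-0.12,1,38,11,2,-0.07,1,37,14,2,0,1,37,14,2,0,1,37,14,2,0,1]'

```text
time_s: 2.22
eef_pos: [0.5112, -0.0341, 0.2657]
ee_rot: [-0.001, 0.659, 0.752, -0.006]
wrist_force: [1.1, -0.7, 0.4]
width: 0.0939
```

Request:
carry_out --motion '[37,14,2,0,1,37,14,2,0,1,37,14,2,0,1,20,10,2,0,1,5,2,0,0,1]'

```text
time_s: 2.63
eef_pos: [0.5554, 0.1172, 0.2554]
ee_rot: [-0.001, 0.66, 0.751, -0.002]
wrist_force: [-0.4, -0.2, 0.1]
width: 0.0943
```

```bash
python3 -c "
from workcell import arm
from h import *
plan(arm,[0.542,0.155,0.26],1.726,3)"
```

```text
t 2.63 p [0.5554 0.1172 0.2554] yaw 1.7005 tilt [-0.0046 -0.0021 -1.    ] F [-0.4 -0.2  0.1] w 0.0943 twist left -0.025
0 [38.9 -8.3 -4.6] -0.025
1 [ 0.4 -0.1 -0. ] 0.0
2 [0. 0. 0.] 0.0
remaining 0.0 0.0
```

Request:
carry_out --motion '[36,-8,-4,-0.025,1,0,0,0,0,1,0,0,0,0,1]'

```text
time_s: 2.88
eef_pos: [0.5462, 0.1515, 0.2581]
ee_rot: [-0.001, 0.651, 0.759, -0.002]
wrist_force: [0.9, -0.9, -0.6]
width: 0.0937
```

```bash
python3 shot.py w4 180 60 280 210
```

```text
2.9333 [0.5457 0.153  0.2584] 0.001472204716178517
f 2.857142857142857
```

View pics/w4.png

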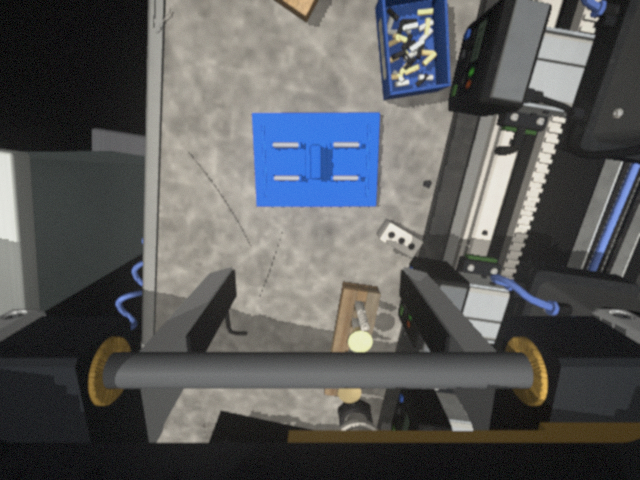

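The lid lies at about (316,160), with the grip bar in the middle and four steel catch bars. I'll measure it.

```bash
cat > lid.py <<'E'
import sys
from edges import *
def lid(n,p,zs=(.008,.012,.016)):
    c=pickle.load(open(n+'.pkl','rb')); p=np.array(p,float)
    def at(i,j): return grad_edge(n,p[i]+(p[j]-p[i])*.08,p[i]+(p[j]-p[i])*.92,5,ch=2)
    T,Rr,B,L=at(0,1),at(1,2),at(2,3),at(3,0)
    cs=[X(L,T),X(Rr,T),X(Rr,B),X(L,B)]; print(np.round(cs,1).tolist())
    for z in zs:
        P=onz(c,cs,z); f=lambda a,b:round(float(np.arctan2(*(P[a]-P[b])[1::-1])),4)
        print(z,"c",P.mean(0).round(4),"sides",np.linalg.norm(P-np.roll(P,1,0),axis=1).round(4),"yaw",f(1,0),f(2,3),round(f(0,3)-np.pi/2,4),round(f(1,2)-np.pi/2,4))
    return c,cs
if __name__=="__main__":
    c,cs=lid('w4',[(252,113),(379,112),(378,207),(257,207)])
    from workcell import arm
    P=onz(c,cs,.012).mean(0); plan(arm,[P[0],P[1],.12],None,4)
E
python3 lid.py
```

```text
w4 line [262.16 112.6 ] [368.84 111.99] n 213 res 0.1 0.26
w4 line [378.9 119.6] [380.54 199.36] n 159 res 0.72 1.89
w4 line [368.32 206.04] [266.68 206.13] n 203 res 0.12 0.45
w4 line [255.89 199.52] [251.81 120.55] n 158 res 0.07 0.21
[[251.39999389648438, 112.69999694824219], [378.70001220703125, 111.9000015258789], [380.70001220703125, 206.0], [256.20001220703125, 206.10000610351562]]
0.008 c [0.5348 0.21   0.008 ] sides [0.1141 0.1538 0.1149 0.1613] yaw 0.1589 0.1554 0.1578 0.2228
0.012 c [0.5348 0.2101 0.012 ] sides [0.1131 0.1524 0.1139 0.1598] yaw 0.1589 0.1554 0.1578 0.2228
0.016 c [0.5348 0.2103 0.016 ] sides [0.112  0.1509 0.1128 0.1583] yaw 0.1589 0.1554 0.1578 0.2228
t 2.93 p [0.5457 0.153  0.2584] yaw 1.725 tilt [-4.5e-03 -6.0e-04 -1.0e+00] F [ 0.4  2.8 -0.3] w 0.0939 twist left 0
0 [15.5 -0.4 36.9] 0.0
1 [15.5 -0.4 36.9] 0.0
2 [15.5 -0.4 36.9] 0.0
3 [11.7 -0.3 27.8] 0.0
remaining 0.0 0.0
```

```bash
sed -i 's/92,5,ch=2/92,3,ch=int(sys.argv[1]) if len(sys.argv)>1 else 2/' lid.py; python3 lid.py 0; python3 lid.py 1 |head -5; sed -i 's/(378,207),(257/(377.5,207),(257/' lid.py; python3 lid.py 2|head -8;python3 - <<'E'
import cv2
im=cv2.imread('pics/w4.png'); 
for y in(130,170,195): print(im[y,372:386].tolist())
E
```

```text
w4 line [262.16 112.39] [368.84 112.35] n 213 res 0.07 0.21
w4 line [379.28 119.61] [375.93 199.32] n 159 res 0.05 0.18
w4 line [368.31 205.89] [266.68 206.3 ] n 203 res 0.13 0.4
w4 line [255.74 199.52] [251.77 120.55] n 158 res 0.12 0.28
[[251.39999389648438, 112.4000015258789], [379.6000061035156, 112.30000305175781], [375.70001220703125, 205.89999389648438], [256.1000061035156, 206.3000030517578]]
0.008 c [0.5334 0.2097 0.008 ] sides [0.1147 0.1549 0.114  0.1549] yaw 0.1538 0.1586 0.1564 0.157
0.012 c [0.5334 0.2099 0.012 ] sides [0.1136 0.1534 0.1129 0.1535] yaw 0.1538 0.1586 0.1564 0.157
0.016 c [0.5334 0.21   0.016 ] sides [0.1126 0.152  0.1118 0.1521] yaw 0.1538 0.1586 0.1564 0.157
t 2.93 p [0.5457 0.153  0.2584] yaw 1.725 tilt [-4.5e-03 -6.0e-04 -1.0e+00] F [ 0.4  2.8 -0.3] w 0.0939 twist left 0
0 [15.5 -0.7 36.9] 0.0
1 [15.5 -0.7 36.9] 0.0
2 [15.5 -0.7 36.9] 0.0
3 [11.7 -0.6 27.8] 0.0
remaining 0.0 0.0
w4 line [262.16 111.64] [368.84 111.46] n 213 res 0.23 0.95
w4 line [380.19 119.62] [380.19 199.34] n 127 res 0.92 3.06
w4 line [368.32 206.62] [266.68 206.49] n 203 res 0.24 
[... 907 characters left out ...]
93
[[228, 123, 59], [227, 120, 56], [228, 123, 63], [228, 125, 61], [227, 122, 60], [228, 123, 61], [209, 112, 64], [157, 106, 83], [113, 103, 106], [105, 107, 113], [107, 109, 112], [118, 123, 129], [141, 149, 152], [148, 156, 161]]
[[228, 122, 62], [229, 127, 64], [228, 124, 61], [228, 127, 64], [219, 119, 65], [172, 105, 75], [129, 108, 104], [108, 111, 112], [112, 113, 117], [129, 132, 135], [151, 157, 162], [161, 166, 170], [158, 166, 172], [158, 166, 170]]
[[226, 122, 61], [226, 123, 63], [226, 121, 59], [218, 119, 63], [176, 110, 81], [128, 109, 105], [108, 109, 112], [119, 124, 128], [141, 144, 150], [151, 156, 163], [157, 165, 171], [158, 166, 170], [156, 165, 169], [162, 169, 176]]
```

Request:
carry_out --motion '[15,0,36,0,1,15,0,36,0,1,15,0,30,0,1,10,-2,4,0,1,0,0,0,0,1]'

```text
time_s: 3.35
eef_pos: [0.5425, 0.1996, 0.1516]
ee_rot: [0.003, 0.657, 0.754, 0.001]
wrist_force: [-0.3, 0.7, 0.5]
width: 0.0939
```

```bash
python3 shot.py w5;python3 -c "
from workcell import arm
from h import *
plan(arm,[0.5335,0.2099,0.10],1.728,3)"
```

```text
3.4 [0.543 0.198 0.152] 0.0012147385520023812
t 3.4 p [0.543 0.198 0.152] yaw 1.7078 tilt [ 0.0051 -0.0035 -1.    ] F [-0.4 -0.3 -1.1] w 0.0937 twist left -0.02
0 [ 9.8 -6.  38.3] -0.02
1 [ 3.5 -2.  13.5] 0.0
2 [0. 0. 0.] 0.0
remaining 0.0 0.0
```

View pics/w5.png

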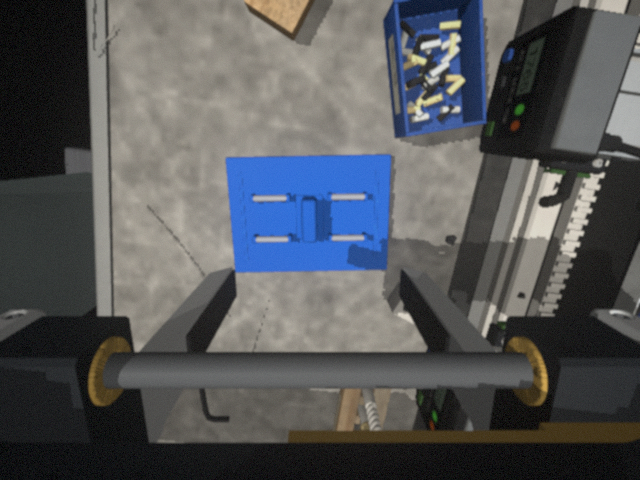

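```bash
python3 - <<'E'
import sys; sys.argv=['x','0']
from lid import *
c5,a5=lid('w5',[(227,157),(391,154),(387.5,270),(236,272)])
c4,a4=lid('w4',[(252,113),(379,112),(376,206),(256,206.5)],(.012,))
P=[]
for u,v in zip(a4,a5):
    x,e=tri([c4,c5],[u,v]); P.append(x); print(x.round(4),np.round(e,4))
print(np.mean(P,0).round(4))
E
```

```text
w5 line [240.13 157.05] [377.89 154.54] n 275 res 0.11 0.4
w5 line [390.16 163.26] [386.58 260.68] n 160 res 0.07 0.4
w5 line [375.37 269.47] [248.12 271.66] n 233 res 0.07 0.41
w5 line [234.32 262.88] [225.85 166.36] n 193 res 0.1 0.26
[[225.10000610351562, 157.3000030517578], [390.5, 154.3000030517578], [386.29998779296875, 269.29998779296875], [235.10000610351562, 271.8999938964844]]
0.008 c [0.5334 0.2091 0.008 ] sides [0.1144 0.1552 0.1146 0.1551] yaw 0.1565 0.1553 0.1577 0.1574
0.012 c [0.5334 0.2099 0.012 ] sides [0.113  0.1533 0.1132 0.1532] yaw 0.1565 0.1553 0.1577 0.1574
0.016 c [0.5333 0.2107 0.016 ] sides [0.1116 0.1513 0.1118 0.1513] yaw 0.1565 0.1553 0.1577 0.1574
w4 line [262.16 112.39] [368.84 112.35] n 213 res 0.07 0.21
w4 line [379.27 119.54] [375.99 198.47] n 157 res 0.05 0.16
w4 line [366.4  205.96] [265.6  206.27] n 201 res 0.14 0.53
w4 line [255.72 199.02] [251.77 120.51] n 157 res 0.12 0.3
[[251.39999389648438, 112.4000015258789], [379.6000061035156, 112.30000305175781], [375.70001220703125, 205.89999389648438], [256.1000061035156, 206.3000030517578]]
0.012 c [0.5334 0.2098 0.012 ] sides [0.1136 0.1534 0.113  0.1535] yaw 0.1538 0.1575 0.1565 0.1575
[0.4491 0.2539 0.0135] [0.0001 0.0001]
[0.6006 0.2777 0.0104] [0. 0.]
[0.618  0.1659 0.012 ] [0.0001 0.0001]
[0.4662 0.1415 0.0104] [0. 0.]
[0.5335 0.2098 0.0116]
```

Request:
carry_out --motion '[10,-6,38,-0.02,0,3,-2,30,0,0,0,0,8,0,0,0,0,0,0,0]'

```text
time_s: 3.73
eef_pos: [0.5431, 0.2057, 0.082]
ee_rot: [0.008, 0.652, 0.758, 0.006]
wrist_force: [-0.7, -1.0, -0.5]
width: 0.0707
```

```bash
python3 -c "
from workcell import arm
from h import *
plan(arm,[0.5335,0.2098,0.016],1.728,2)"
```

```text
t 3.73 p [0.5431 0.2057 0.082 ] yaw 1.7201 tilt [ 0.0205 -0.0021 -0.9998] F [-0.7 -1.  -0.5] w 0.0707 twist left -0.008
0 [ 3.5 -6.1 39.4] -0.008
1 [ 2.3 -4.1 26.4] 0.0
remaining 0.0 0.0
```

Request:
carry_out --motion '[0,0,0,0,0,0,0,0,0,0]'

```text
time_s: 3.9
eef_pos: [0.5459, 0.2042, 0.0852]
ee_rot: [0.01, 0.653, 0.757, 0.007]
wrist_force: [0.7, -0.2, -0.2]
width: 0.0574
```

```bash
python3 -c "
from workcell import arm
from h import *
plan(arm,[0.5335,0.2098,0.05],1.728,2)"
```

```text
t 3.9 p [0.5459 0.2042 0.0852] yaw 1.7171 tilt [ 0.0246 -0.0021 -0.9997] F [ 0.7 -0.2 -0.2] w 0.0574 twist left -0.011
0 [  7.5 -12.3  34.9] -0.011
1 [0. 0. 0.] 0.0
remaining 0.0 0.0
```

Request:
carry_out --motion '[2,-4,10,0,0,2,-4,10,0,0,2,-4,10,0,0]'

```text
time_s: 4.15
eef_pos: [0.5403, 0.2086, 0.0603]
ee_rot: [0.014, 0.655, 0.755, 0.013]
wrist_force: [-0.1, -0.1, 0.5]
width: 0.0472
```

```bash
python3 -c "
from workcell import arm
from h import *
plan(arm,[0.5335,0.2098,0.05],1.728,2)"
```

```text
t 4.15 p [0.5403 0.2086 0.0603] yaw 1.712 tilt [ 0.0381  0.0024 -0.9993] F [-0.1 -0.1  0.5] w 0.0472 twist left -0.016
0 [ 2.2 -7.  10. ] -0.016
1 [0. 0. 0.] 0.0
remaining 0.0 0.0
```

Request:
carry_out --motion '[0,0,0,0,0]'

```text
time_s: 4.23
eef_pos: [0.539, 0.2084, 0.0596]
ee_rot: [0.013, 0.655, 0.755, 0.013]
wrist_force: [-0.2, -0.4, 0.2]
width: 0.047
```

```bash
python3 -c "
from workcell import arm
from h import *
plan(arm,[0.5335,0.2098,0.05],1.728,2);print(arm.observe()['joint_vel'].round(3))"
```

```text
t 4.23 p [0.539  0.2084 0.0596] yaw 1.7125 tilt [ 0.0365  0.0018 -0.9993] F [-0.2 -0.4  0.2] w 0.047 twist left -0.015
0 [ 2.2 -5.6  9.4] -0.015
1 [0. 0. 0.] 0.0
remaining 0.0 0.0
[ 0.012 -0.037  0.001 -0.029 -0.006  0.015  0.014]
```

The tool is tilting as it descends, probably from joint lag. I'll test whether slow upward steps undo that.

Request:
carry_out --motion '[0,-1,-8,0,0,0,-1,-8,0,0,0,-1,-8,0,0,0,-1,-8,0,0,0,-1,-8,0,0]'

```text
time_s: 4.65
eef_pos: [0.5334, 0.2076, 0.1049]
ee_rot: [0.014, 0.655, 0.755, 0.014]
wrist_force: [-0.3, -0.7, -0.5]
width: 0.0467
```

```bash
python3 -c "
from workcell import arm
from h import *
plan(arm,[0.5335,0.2098,0.05],1.728,2);s=arm.observe();print(s['joint_vel'].round(3),s['q'].round(4))"
```

```text
t 4.65 p [0.5334 0.2076 0.1049] yaw 1.7121 tilt [ 0.0392  0.0024 -0.9992] F [-0.3 -0.7 -0.5] w 0.0467 twist left -0.016
0 [ 1.7 -1.2 39.9] -0.016
1 [ 0.6 -0.5 14.9] 0.0
remaining 0.0 0.0
[ 0.056 -0.186 -0.084 -0.038 -0.087  0.202  0.063] [-0.2225  0.6485 -0.3183  1.8662  0.3475  0.6442 -0.6125]
```

Request:
carry_out --motion '[0,0,-38,0,0,0,0,-38,0,0,0,0,0,0,0]'

```text
time_s: 4.9
eef_pos: [0.5303, 0.2078, 0.1872]
ee_rot: [0.014, 0.655, 0.755, 0.015]
wrist_force: [0.1, 0.1, 0.0]
width: 0.0467
```

```bash
python3 -c "
from workcell import arm
from h import *
plan(arm,[0.5335,0.2098,0.05],1.728,2);s=arm.observe();print(s['joint_vel'].round(3),s['q'].round(4))"
```

```text
t 4.9 p [0.5303 0.2078 0.1872] yaw 1.7124 tilt [ 0.0409  0.0035 -0.9992] F [0.1 0.1 0. ] w 0.0467 twist left -0.016
0 [ 0.5 -0.6 40. ] -0.016
1 [ 0.6 -0.6 40. ] 0.0
remaining 57.3 0.0
[ 0.     0.034  0.012  0.046  0.011 -0.047 -0.011] [-0.1825  0.5353 -0.3754  1.8005  0.2822  0.8189 -0.5558]
```

Request:
carry_out --motion '[0,-38,0,0,0,0,-38,0,0,0,0,0,0,0,0]'

```text
time_s: 5.15
eef_pos: [0.4556, 0.1972, 0.1882]
ee_rot: [0.016, 0.656, 0.754, 0.019]
wrist_force: [-0.4, -1.0, 0.1]
width: 0.0472
```

```bash
cat > st.py <<'E'
from workcell import arm
from h import *
s=arm.observe(); Rm=quat(s["ee_rot"]).as_matrix()
print(round(s["time_s"],2),"p",s["eef_pos"].round(4),"yaw",np.arctan2(Rm[1,0],Rm[0,0]).round(4),"zaxis",Rm[:2,2].round(4),"F",np.round(s["wrist_force"],1),"w",round(s["width"],4))
E
python3 st.py
```

```text
5.15 p [0.4556 0.1972 0.1882] yaw 1.7095 zaxis [0.0496 0.0071] F [-0.4 -1.   0.1] w 0.0472
```

Request:
carry_out --motion '[0,38,0,0,0,0,38,0,0,0,0,0,0,0,0]'

```text
time_s: 5.4
eef_pos: [0.5283, 0.2067, 0.1951]
ee_rot: [0.017, 0.654, 0.756, 0.018]
wrist_force: [2.5, 0.9, 0.2]
width: 0.047
```

```bash
python3 st.py
```

```text
5.4 p [0.5283 0.2067 0.1951] yaw 1.7144 zaxis [0.0501 0.0045] F [2.5 0.9 0.2] w 0.047
```

Request:
carry_out --motion '[0,0,0,0,0,0,0,0,0,0,0,0,0,0,0,0,0,0,0,0,0,0,0,0,0]'

```text
time_s: 5.82
eef_pos: [0.5269, 0.2064, 0.196]
ee_rot: [0.017, 0.654, 0.756, 0.018]
wrist_force: [-0.1, -0.9, -0.6]
width: 0.047
```

```bash
python3 st.py
```

```text
5.82 p [0.5269 0.2064 0.196 ] yaw 1.7143 zaxis [0.0497 0.0044] F [-0.1 -0.9 -0.6] w 0.047
```

Request:
carry_out --motion '[40,0,0,0,0,40,0,0,0,0,0,0,0,0,0]'

```text
time_s: 6.07
eef_pos: [0.5152, 0.2838, 0.1957]
ee_rot: [0.018, 0.657, 0.753, 0.017]
wrist_force: [-0.3, 0.7, -0.3]
width: 0.0468
```

```bash
python3 st.py
```

```text
6.07 p [0.5152 0.2838 0.1957] yaw 1.7066 zaxis [0.0492 0.0019] F [-0.3  0.7 -0.3] w 0.0468
```

Request:
carry_out --motion '[-40,0,0,0,0,-40,0,0,0,0,0,0,0,0,0]'

```text
time_s: 6.32
eef_pos: [0.5231, 0.2095, 0.1955]
ee_rot: [0.016, 0.651, 0.758, 0.018]
wrist_force: [-0.0, -0.7, -0.1]
width: 0.0473
```

```bash
python3 st.py
```

```text
6.32 p [0.5231 0.2095 0.1955] yaw 1.722 zaxis [0.0479 0.0052] F [-0.  -0.7 -0.1] w 0.0473
```

Request:
carry_out --motion '[0,0,40,0,0]'

```text
time_s: 6.4
eef_pos: [0.5296, 0.2115, 0.1615]
ee_rot: [0.019, 0.652, 0.758, 0.024]
wrist_force: [0.8, 1.2, -0.5]
width: 0.0469
```

```bash
python3 st.py
```

```text
6.4 p [0.5296 0.2115 0.1615] yaw 1.7204 zaxis [0.0604 0.0111] F [ 0.8  1.2 -0.5] w 0.0469
```

Request:
carry_out --motion '[0,0,0,0,0]'

```text
time_s: 6.48
eef_pos: [0.5255, 0.2071, 0.1557]
ee_rot: [0.017, 0.653, 0.757, 0.018]
wrist_force: [-1.0, -0.9, -1.0]
width: 0.0469
```

```bash
python3 st.py
```

```text
6.48 p [0.5255 0.2071 0.1557] yaw 1.7182 zaxis [0.0496 0.0047] F [-1.  -0.9 -1. ] w 0.0469
```

Request:
carry_out --motion '[0,0,-40,0,0]'

```text
time_s: 6.57
eef_pos: [0.5193, 0.2045, 0.1903]
ee_rot: [0.014, 0.653, 0.757, 0.012]
wrist_force: [-0.2, 0.3, 0.6]
width: 0.0468
```

```bash
python3 st.py
```

```text
6.57 p [0.5193 0.2045 0.1903] yaw 1.7185 zaxis [ 0.0371 -0.0005] F [-0.2  0.3  0.6] w 0.0468
```

Request:
carry_out --motion '[0,0,0,0,0]'

```text
time_s: 6.65
eef_pos: [0.5214, 0.2066, 0.1957]
ee_rot: [0.016, 0.653, 0.757, 0.015]
wrist_force: [-0.0, 1.3, -0.1]
width: 0.0472
```

```bash
python3 st.py
```

```text
6.65 p [0.5214 0.2066 0.1957] yaw 1.7192 zaxis [0.0436 0.0031] F [-0.   1.3 -0.1] w 0.0472
```

Request:
carry_out --motion '[0,40,0,0,0]'

```text
time_s: 6.73
eef_pos: [0.5488, 0.2103, 0.1964]
ee_rot: [0.013, 0.65, 0.76, 0.009]
wrist_force: [-1.3, 0.1, -1.1]
width: 0.047
```

```bash
python3 st.py
```

```text
6.73 p [0.5488 0.2103 0.1964] yaw 1.7252 zaxis [ 0.0301 -0.0033] F [-1.3  0.1 -1.1] w 0.047
```

Request:
carry_out --motion '[0,0,0,0,0]'

```text
time_s: 6.82
eef_pos: [0.5554, 0.2116, 0.1993]
ee_rot: [0.015, 0.651, 0.759, 0.013]
wrist_force: [2.5, -0.2, 1.3]
width: 0.0473
```

```bash
python3 st.py
```

```text
6.82 p [0.5554 0.2116 0.1993] yaw 1.7233 zaxis [0.0393 0.0004] F [ 2.5 -0.2  1.3] w 0.0473
```

Idling is stable, so the drift comes from accepting mid-motion transients as the next baseline. Camera calls hold the last target, so I can use them to settle, and a pulse followed by a zero row to remove the tilt.

```bash
cat > hold.py <<'E'
import sys
from workcell import arm
from h import *
n=int(sys.argv[1])
for _ in range(n):
    arm.read_camera("wrist"); s=arm.observe(); 
    if len(sys.argv)>2: print(np.round(s["wrist_force"],1),s["eef_pos"].round(4))
s=arm.observe(); Rm=quat(s["ee_rot"]).as_matrix()
print(round(s["time_s"],2),"p",s["eef_pos"].round(4),"yaw",np.arctan2(Rm[1,0],Rm[0,0]).round(4),"zaxis",Rm[:2,2].round(4),"F",np.round(s["wrist_force"],1),"w",round(s["width"],4))
E
python3 hold.py 2
```

```text
6.92 p [0.5488 0.2112 0.1978] yaw 1.7259 zaxis [ 0.031  -0.0023] F [-0.3 -0.4 -0.6] w 0.0466
```

Request:
carry_out --motion '[0,0,-40,0,0,0,0,0,0,0]'

```text
time_s: 7.08
eef_pos: [0.5457, 0.2121, 0.2395]
ee_rot: [0.012, 0.649, 0.76, 0.008]
wrist_force: [1.1, 0.4, 1.5]
width: 0.0474
```

```bash
python3 hold.py 3 v
```

```text
[-1.1  0.1 -0.5] [0.5435 0.2106 0.236 ]
[-0.4  0.2 -1. ] [0.5427 0.2098 0.2344]
[-0.5  0.3  0. ] [0.5424 0.2092 0.2334]
7.23 p [0.5424 0.2092 0.2334] yaw 1.7275 zaxis [ 0.0194 -0.0075] F [-0.5  0.3  0. ] w 0.0469
```

Request:
carry_out --motion '[0,-20,40,0,0]'

```text
time_s: 7.32
eef_pos: [0.5315, 0.209, 0.2006]
ee_rot: [0.013, 0.65, 0.76, 0.011]
wrist_force: [1.9, 1.0, -0.4]
width: 0.0471
```

```bash
python3 hold.py 4 v
```

```text
[-8.8 -1.8 -6.6] [0.5164 0.2033 0.1891]
[-0.6 -0.5 -0.9] [0.517  0.203  0.1904]
[1.  0.6 0.1] [0.5208 0.2045 0.1928]
[ 0.5 -0.4  0.3] [0.5236 0.2057 0.1947]
7.52 p [0.5236 0.2057 0.1947] yaw 1.7284 zaxis [ 0.0173 -0.0086] F [ 0.5 -0.4  0.3] w 0.0467
```

Request:
carry_out --motion '[-32,24,0,0,0,0,0,0,0,0]'

```text
time_s: 7.68
eef_pos: [0.5556, 0.1795, 0.1979]
ee_rot: [0.01, 0.648, 0.762, 0.005]
wrist_force: [1.9, -1.5, 0.6]
width: 0.0472
```

```bash
python3 hold.py 4 v
```

```text
[-0.6  1.6  0.7] [0.5526 0.1846 0.1984]
[0.1 0.8 0.9] [0.551  0.1865 0.1983]
[-0.4 -0.2  0.2] [0.5501 0.187  0.1981]
[-0.4 -0.  -0.3] [0.5495 0.1871 0.1979]
7.88 p [0.5495 0.1871 0.1979] yaw 1.7408 zaxis [ 0.0174 -0.0013] F [-0.4 -0.  -0.3] w 0.0467
```

Request:
carry_out --motion '[0,0,-40,0,0,0,0,0,0,0]'

```text
time_s: 8.05
eef_pos: [0.5481, 0.1888, 0.2389]
ee_rot: [0.006, 0.644, 0.765, 0.005]
wrist_force: [1.4, 1.5, 1.3]
width: 0.0468
```

```bash
python3 hold.py 4; python3 -c "
from workcell import arm
from h import *
plan(arm,[0.5335,0.2098,0.06],1.728,5)"
```

```text
8.25 p [0.5442 0.1857 0.2323] yaw 1.7426 zaxis [ 0.005  -0.0061] F [-0.6 -0.2 -1.2] w 0.0471
t 8.25 p [0.5442 0.1857 0.2323] yaw 1.7426 tilt [ 0.005  -0.0061 -1.    ] F [-0.6 -0.2 -1.2] w 0.0471 twist left 0.015
0 [ 6.1 -1.6 39.5] 0.015
1 [ 6.1 -1.7 39.5] 0.0
2 [ 6.1 -1.7 39.5] 0.0
3 [ 6.1 -1.7 39.5] 0.0
4 [ 2.2 -0.6 14.2] 0.0
remaining 0.0 0.0
```

Request:
carry_out --motion '[6,-2,40,0.015,0]'

```text
time_s: 8.33
eef_pos: [0.5468, 0.1925, 0.1977]
ee_rot: [0.008, 0.65, 0.76, 0.005]
wrist_force: [0.9, 0.8, 0.1]
width: 0.0471
```

```bash
python3 hold.py 4
```

```text
8.53 p [0.5404 0.1909 0.1916] yaw 1.7289 zaxis [ 0.0021 -0.0072] F [ 0.8 -0.3 -0.3] w 0.0468
```

Request:
carry_out --motion '[6,-2,40,0,0]'

```text
time_s: 8.62
eef_pos: [0.5442, 0.1978, 0.1582]
ee_rot: [0.007, 0.65, 0.76, 0.004]
wrist_force: [1.6, 0.2, -0.4]
width: 0.047
```

```bash
python3 hold.py 4; python3 -c "
from workcell import arm
from h import *
plan(arm,[0.5335,0.2098,0.06],1.728,5)"
```

```text
8.82 p [0.5377 0.1961 0.1524] yaw 1.7294 zaxis [ 0.0016 -0.0076] F [ 0.3 -0.1  0.3] w 0.0473
t 8.82 p [0.5377 0.1961 0.1524] yaw 1.7294 tilt [ 0.0016 -0.0076 -1.    ] F [ 0.3 -0.1  0.3] w 0.0473 twist left 0.001
0 [ 6.4 -0.9 39.5] 0.001
1 [ 6.4 -0.9 39.5] 0.0
2 [ 2.2 -0.3 13.3] 0.0
3 [0. 0. 0.] 0.0
4 [0. 0. 0.] 0.0
remaining 0.0 0.0
```

Request:
carry_out --motion '[6,-1,40,0,0]'

```text
time_s: 8.9
eef_pos: [0.543, 0.2031, 0.1198]
ee_rot: [0.007, 0.65, 0.76, 0.005]
wrist_force: [0.6, 1.2, 0.1]
width: 0.0467
```

```bash
python3 hold.py 3
```

```text
9.05 p [0.5351 0.201  0.1126] yaw 1.7299 zaxis [-0.0008 -0.0089] F [-0.1  0.4 -0. ] w 0.0473
```

Request:
carry_out --motion '[6,-1,40,0,0]'

```text
time_s: 9.13
eef_pos: [0.5401, 0.2079, 0.0798]
ee_rot: [0.006, 0.65, 0.76, 0.003]
wrist_force: [1.8, 1.1, 0.2]
width: 0.0469
```

```bash
python3 hold.py 4; python3 -c "
from workcell import arm
from h import *
plan(arm,[0.5335,0.2098,0.016],1.728,5)"
```

```text
9.33 p [0.5336 0.2063 0.0741] yaw 1.73 zaxis [-0.0004 -0.0092] F [-0.2  0.7  0.2] w 0.0465
t 9.33 p [0.5336 0.2063 0.0741] yaw 1.73 tilt [-4.0e-04 -9.2e-03 -1.0e+00] F [-0.2  0.7  0.2] w 0.0465 twist left 0.002
0 [ 2.8  0.4 39.9] 0.002
1 [ 1.3  0.2 18.2] 0.0
2 [0. 0. 0.] 0.0
3 [0. 0. 0.] 0.0
4 [0. 0. 0.] 0.0
remaining 0.0 0.0
```

Request:
carry_out --motion '[3,0,38,0,0]'

```text
time_s: 9.42
eef_pos: [0.5398, 0.2109, 0.0435]
ee_rot: [0.006, 0.649, 0.761, 0.003]
wrist_force: [1.1, 0.6, 0.1]
width: 0.0468
```

```bash
python3 hold.py 3 v
```

```text
[-0.3  0.6 -4.2] [0.5337 0.209  0.0344]
[-0.7 -0.9  0.5] [0.5321 0.2079 0.0355]
[ 1.1 -0.1  1. ] [0.5328 0.2083 0.0369]
9.57 p [0.5328 0.2083 0.0369] yaw 1.7301 zaxis [-0.0017 -0.0104] F [ 1.1 -0.1  1. ] w 0.0472
```

Request:
carry_out --motion '[1,0,11,0,0]'

```text
time_s: 9.65
eef_pos: [0.535, 0.2097, 0.0292]
ee_rot: [0.004, 0.649, 0.761, -0.002]
wrist_force: [0.5, 0.5, 1.0]
width: 0.0471
```

```bash
python3 hold.py 3 v; python3 -c "
from workcell import arm
from h import *
plan(arm,[0.5335,0.2098,0.0155],1.728,1)"; cp hold.py /dev/null; python3 shot.py w6
```

```text
[-0.2 -0.9 -1.5] [0.5335 0.2094 0.0267]
[-0.4 -0.1  0.9] [0.5331 0.2091 0.0268]
[ 0.  -0.7  1. ] [0.5331 0.2092 0.027 ]
9.8 p [0.5331 0.2092 0.027 ] yaw 1.73 zaxis [-0.0007 -0.0102] F [ 0.  -0.7  1. ] w 0.0468
t 9.8 p [0.5331 0.2092 0.027 ] yaw 1.73 tilt [-7.000e-04 -1.020e-02 -9.999e-01] F [ 0.  -0.7  1. ] w 0.0468 twist left 0.002
0 [ 0.7  0.5 11.5] 0.002
remaining 0.0 0.0
9.85 [0.5332 0.2092 0.027 ] 0.00010821887526946128
```

View pics/w6.png

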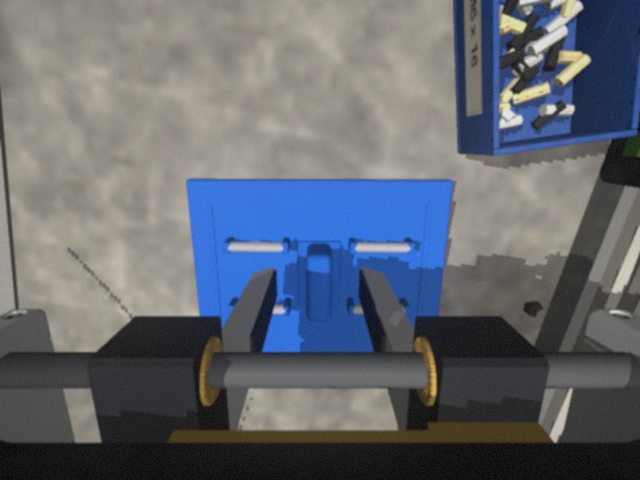

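The fingers straddle the grip bar, which is centred at about (318,280). I'll descend and grip.

Request:
carry_out --motion '[1,0,11,0,0]'

```text
time_s: 9.93
eef_pos: [0.535, 0.2107, 0.0181]
ee_rot: [0.004, 0.649, 0.761, -0.002]
wrist_force: [0.3, -0.3, -0.1]
width: 0.0469
```

```bash
python3 hold.py 3 v
```

```text
[ 0.9  0.  -0.9] [0.5333 0.2103 0.0154]
[-1.2 -0.3 -0.1] [0.5326 0.2099 0.0154]
[-0.3  0.6 -0.1] [0.5326 0.2099 0.0156]
10.08 p [0.5326 0.2099 0.0156] yaw 1.7302 zaxis [-0.0014 -0.0106] F [-0.3  0.6 -0.1] w 0.0471
```

Request:
carry_out --motion '[0,0,0,0,-1,0,0,0,0,-1,0,0,0,0,-1,0,0,0,0,-1]' --newtons 25

```text
time_s: 10.42
eef_pos: [0.5325, 0.21, 0.0156]
ee_rot: [0.003, 0.649, 0.761, -0.005]
wrist_force: [-0.6, 0.8, -0.3]
width: 0.0238
```

```bash
python3 hold.py 2 v
```

```text
[-0.   0.3 -0.1] [0.5326 0.21   0.0156]
[ 4.   0.7 -1.5] [0.5326 0.21   0.0156]
10.52 p [0.5326 0.21   0.0156] yaw 1.7303 zaxis [-0.0014 -0.0106] F [ 4.   0.7 -1.5] w 0.0155
```

Request:
carry_out --motion '[0,0,0,0,-1]'

```text
time_s: 10.6
eef_pos: [0.5328, 0.2101, 0.0157]
ee_rot: [0.003, 0.649, 0.761, -0.004]
wrist_force: [0.0, -0.1, -1.5]
width: 0.0139
```

Request:
carry_out --motion '[0,0,-35,0,-1]'

```text
time_s: 10.68
eef_pos: [0.5283, 0.208, 0.0455]
ee_rot: [0.0, 0.648, 0.761, -0.01]
wrist_force: [-0.5, -0.3, -3.4]
width: 0.0137
```

```bash
python3 hold.py 3 v
```

```text
[ 0.3 -0.3  1.6] [0.5333 0.2107 0.0542]
[ 1.6  0.6 -3. ] [0.5349 0.2118 0.0535]
[-0.6  0.2 -3.9] [0.5342 0.2112 0.0521]
10.83 p [0.5342 0.2112 0.0521] yaw 1.7301 zaxis [ 0.0022 -0.0086] F [-0.6  0.2 -3.9] w 0.0138
```

Request:
carry_out --motion '[0,0,-40,0,-1]'

```text
time_s: 10.92
eef_pos: [0.5284, 0.2082, 0.085]
ee_rot: [0.0, 0.649, 0.761, -0.01]
wrist_force: [0.1, -1.7, -3.3]
width: 0.0135
```

```bash
python3 hold.py 3
```

```text
11.07 p [0.5353 0.2122 0.0932] yaw 1.7299 zaxis [ 0.0051 -0.0071] F [-0.6  0.7 -3. ] w 0.0134
```

Request:
carry_out --motion '[0,0,-40,0,-1]'

```text
time_s: 11.15
eef_pos: [0.5295, 0.2089, 0.126]
ee_rot: [0.001, 0.649, 0.761, -0.009]
wrist_force: [-0.4, -1.3, -3.9]
width: 0.0137
```

```bash
python3 hold.py 3
```

```text
11.3 p [0.536  0.2129 0.1339] yaw 1.7296 zaxis [ 0.0075 -0.006 ] F [-1.  -0.2 -3.4] w 0.0137
```

Request:
carry_out --motion '[0,0,-40,0,-1]'

```text
time_s: 11.38
eef_pos: [0.53, 0.2093, 0.1663]
ee_rot: [0.001, 0.649, 0.761, -0.008]
wrist_force: [-0.2, -1.0, -3.1]
width: 0.0139
```

```bash
python3 hold.py 3;python3 shot.py w7;  python3 -c "
from workcell import arm
from h import *
plan(arm,[0.5123,-0.2518,0.165],1.477,13,38,.05)"
```

```text
11.53 p [0.5361 0.2134 0.174 ] yaw 1.7295 zaxis [ 0.009  -0.0055] F [ 0.6 -0.4 -2.9] w 0.0139
11.5833 [0.535  0.2125 0.1727] 0.0018292918105279332
t 11.58 p [0.535  0.2125 0.1727] yaw 1.7295 tilt [ 0.0061 -0.0071 -1.    ] F [-0.8 -1.  -2.2] w 0.0138 twist left 0.253
0 [-37.2  -7.8   0.9] 0.05
1 [-37.5  -6.    0.9] 0.05
2 [-37.8  -4.1   0.9] 0.05
3 [-37.9  -2.2   0.9] 0.05
4 [-38.   -0.3   0.9] 0.05
5 [-38.    1.6   0.9] 0.003
6 [-38.    1.7   0.9] 0.0
7 [-38.    1.7   0.9] 0.0
8 [-38.    1.7   0.9] 0.0
9 [-38.    1.7   0.9] 0.0
10 [-38.    1.7   0.9] 0.0
11 [-38.    1.7   0.9] 0.0
12 [-8.9  0.4  0.2] 0.0
remaining 0.0 0.0
```

View pics/w7.png

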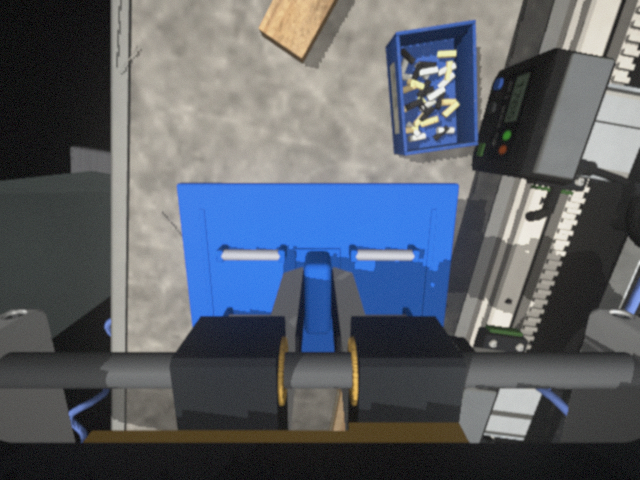

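The lid is held level and centred, with its top edge at row 184 running from column 180 to 458. I'll traverse to the case.

Request:
carry_out --motion '[-37,-8,0,0.05,-1,-37,-6,0,0.05,-1,-38,-4,0,0.05,-1,-38,-2,0,0.05,-1,-38,0,0,0.05,-1]'

```text
time_s: 12.0
eef_pos: [0.5175, 0.0276, 0.1619]
ee_rot: [-0.003, 0.735, 0.678, -0.005]
wrist_force: [1.2, 0.4, -2.2]
width: 0.0138
```

```bash
python3 st.py
```

```text
12.0 p [0.5175 0.0276 0.1619] yaw 1.4894 zaxis [-0.0121 -0.002 ] F [ 1.2  0.4 -2.2] w 0.0138
```

Request:
carry_out --motion '[-38,1,0,0,-1,-38,1,0,0,-1,-38,1,0,0,-1,-38,1,0,0,-1,-38,1,0,0,-1]'

```text
time_s: 12.42
eef_pos: [0.4943, -0.1713, 0.1506]
ee_rot: [-0.012, 0.736, 0.677, -0.013]
wrist_force: [1.3, 0.2, -2.8]
width: 0.014
```

```bash
python3 hold.py 4; python3 -c "
from workcell import arm
from h import *
plan(arm,[0.5123,-0.2518,0.165],1.477,4,38,.05)"
```

```text
12.62 p [ 0.4946 -0.1709  0.1508] yaw 1.4845 zaxis [-0.0357 -0.0003] F [ 0.1  1.2 -3.4] w 0.0134
t 12.62 p [ 0.4946 -0.1709  0.1508] yaw 1.4845 tilt [-3.570e-02 -3.000e-04 -9.994e-01] F [ 0.1  1.2 -3.4] w 0.0134 twist left 0.007
0 [-35.8  10.9  -6.7] 0.007
1 [-35.7  11.2  -6.7] 0.0
2 [-7.6  2.4 -1.4] 0.0
3 [0. 0. 0.] 0.0
remaining 0.0 0.0
```

Request:
carry_out --motion '[-18,25,-28,0,-1]'

```text
time_s: 12.7
eef_pos: [0.5074, -0.1835, 0.1714]
ee_rot: [-0.023, 0.734, 0.678, -0.019]
wrist_force: [-0.4, 1.1, -4.8]
width: 0.0134
```

```bash
python3 hold.py 4
```

```text
12.9 p [ 0.5191 -0.1893  0.1772] yaw 1.4863 zaxis [-0.0364  0.0008] F [-0.7  1.1 -3.6] w 0.0143
```

Request:
carry_out --motion '[0,-25,32,0,-1,0,0,0,0,-1]'

```text
time_s: 13.07
eef_pos: [0.4871, -0.1818, 0.1423]
ee_rot: [-0.017, 0.734, 0.679, -0.015]
wrist_force: [-5.3, 0.9, -4.1]
width: 0.0141
```

```bash
python3 hold.py 4
```

```text
13.27 p [ 0.5028 -0.1849  0.1494] yaw 1.4914 zaxis [-0.0199 -0.0009] F [ 0.2  0.1 -1.7] w 0.0137
```

Request:
carry_out --motion '[-18,28,-26,0,-1]'

```text
time_s: 13.35
eef_pos: [0.5181, -0.1983, 0.1694]
ee_rot: [-0.017, 0.732, 0.681, -0.013]
wrist_force: [-2.3, 1.1, -4.9]
width: 0.014
```

```bash
python3 hold.py 4
```

```text
13.55 p [ 0.5314 -0.205   0.1756] yaw 1.4912 zaxis [-0.0168 -0.0015] F [-0.7  0.7 -3.7] w 0.0138
```

Request:
carry_out --motion '[0,-25,32,0,-1,0,0,0,0,-1]'

```text
time_s: 13.72
eef_pos: [0.5025, -0.2008, 0.1425]
ee_rot: [-0.007, 0.734, 0.679, -0.008]
wrist_force: [-5.2, 1.3, -5.0]
width: 0.0137
```

```bash
python3 hold.py 4; python3 -c "
from workcell import arm
from h import *
plan(arm,[0.5123,-0.2518,0.155],1.477,4,38,.05)"
```

```text
13.92 p [ 0.5168 -0.2033  0.1492] yaw 1.4931 zaxis [ 0.0025 -0.0049] F [ 0.8 -0.5 -2.7] w 0.0136
t 13.92 p [ 0.5168 -0.2033  0.1492] yaw 1.4931 tilt [ 0.0025 -0.0049 -1.    ] F [ 0.8 -0.5 -2.7] w 0.0136 twist left 0.016
0 [-37.8  -0.5  -4.3] 0.016
1 [-11.    0.   -1.3] 0.0
2 [0. 0. 0.] 0.0
3 [0. 0. 0.] 0.0
remaining 0.0 0.0
```

Request:
carry_out --motion '[-38,0,-4,0.016,-1]'

```text
time_s: 14.0
eef_pos: [0.5167, -0.2317, 0.1538]
ee_rot: [0.001, 0.735, 0.678, 0.002]
wrist_force: [0.9, 1.2, -2.3]
width: 0.0139
```

```bash
python3 hold.py 4; python3 -c "
from workcell import arm
from h import *
plan(arm,[0.5123,-0.2518,0.150],1.477,2,38,.05)"
```

```text
14.2 p [ 0.5145 -0.2426  0.154 ] yaw 1.4745 zaxis [ 0.004  -0.0059] F [-0.6  1.6 -3.2] w 0.014
t 14.2 p [ 0.5145 -0.2426  0.154 ] yaw 1.4745 tilt [ 0.004  -0.0059 -1.    ] F [-0.6  1.6 -3.2] w 0.014 twist left -0.002
0 [-9.4 -1.4  4.1] -0.002
1 [0. 0. 0.] 0.0
remaining 0.0 0.0
```

Request:
carry_out --motion '[-9,-1,20,0,-1]'

```text
time_s: 14.28
eef_pos: [0.5171, -0.2495, 0.1374]
ee_rot: [0.006, 0.739, 0.673, 0.002]
wrist_force: [0.8, 0.9, -3.1]
width: 0.0142
```

```bash
python3 hold.py 4 v; python3 shot.py w8; python3 -c "
from workcell import arm
from h import *
arm.read_camera('scene')
cv2.imwrite('pics/s8.png',arm.read_camera('scene')[200:420,360:600,::-1].repeat(3,0).repeat(3,1)[:600,:720])
plan(arm,[0.5123,-0.2518,0.10],1.477,2,38,.05)"
```

```text
[-0.7 -3.1 -5.7] [ 0.5128 -0.2523  0.1322]
[ 0.2 -0.6 -3.5] [ 0.5113 -0.2517  0.1325]
[-0.2 -0.  -3.2] [ 0.5119 -0.2509  0.1334]
[ 0.4 -0.3 -3.1] [ 0.5127 -0.2505  0.134 ]
14.48 p [ 0.5127 -0.2505  0.134 ] yaw 1.4752 zaxis [ 0.0031 -0.0049] F [ 0.4 -0.3 -3.1] w 0.0138
14.5333 [ 0.5133 -0.2504  0.1345] 0.0006186199315945107
t 14.63 p [ 0.5136 -0.2506  0.1348] yaw 1.4757 tilt [ 0.0052 -0.0058 -1.    ] F [ 0.3  0.3 -2.7] w 0.0136 twist left -0.001
0 [-1.1 -1.4 34.8] -0.001
1 [0. 0. 0.] 0.0
remaining 0.0 0.0
```

View pics/w8.png

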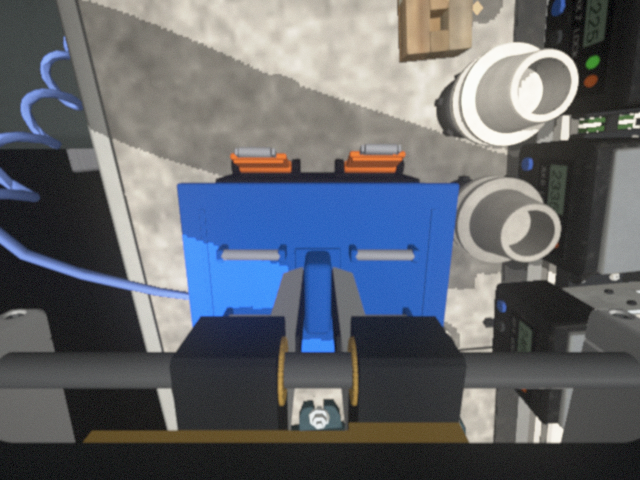

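View pics/s8.png

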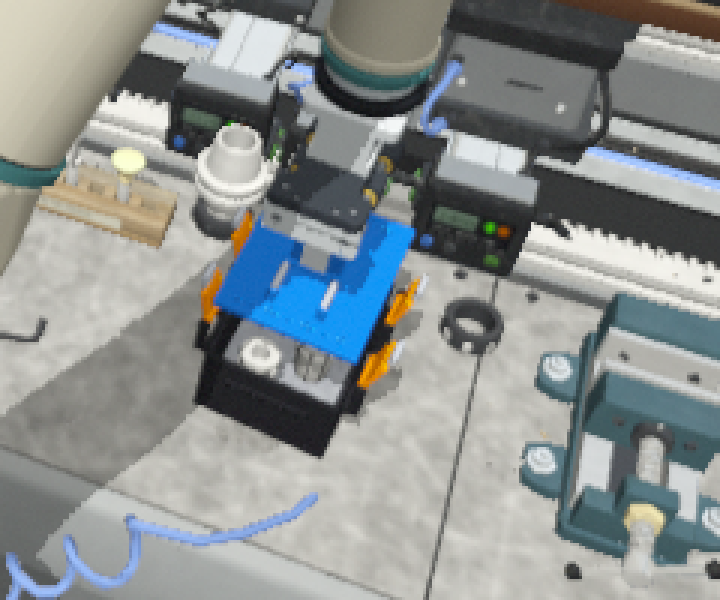

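```bash
python3 - <<'E'
from edges import *
c=pickle.load(open('w8.pkl','rb'))
im=cv2.imread('pics/w8.png'); hsv=cv2.cvtColor(im,cv2.COLOR_BGR2HSV); m=cv2.inRange(hsv,(5,150,90),(20,255,255))[140:190,200:430]
n,l,s,ce=cv2.connectedComponentsWithStats(m)
for i in range(1,n):
    if s[i,4]>30: print(s[i]+np.array([200,140,0,0,0]))
ctr=np.array([.5123,-.2518]);a=-.094; ax=np.array([np.cos(a),np.sin(a)]);ay=np.array([-ax[1],ax[0]])
for th in(1.8,1.85,1.9):
  for sx in(-1,1):
    P=[np.r_[ctr+ax*(sx*.036+e*.017)+ay*(.064-r*np.cos(th)),.076+r*np.sin(th)] for r in(0.0,.031) for e in(-1,1)]
    print(th,sx,proj(c,P).round(1).tolist())
E
```

```text
[344 152  61  21 956]
[231 154  61  19 843]
1.8 -1 [[241.0, 166.2], [290.0, 166.2], [229.5, 157.1], [286.0, 157.0]]
1.8 1 [[344.7, 166.1], [393.6, 166.1], [349.1, 157.0], [405.5, 156.9]]
1.85 -1 [[241.0, 166.2], [290.0, 166.2], [229.5, 154.5], [286.0, 154.4]]
1.85 1 [[344.7, 166.1], [393.6, 166.1], [349.1, 154.4], [405.5, 154.3]]
1.9 -1 [[241.0, 166.2], [290.0, 166.2], [229.5, 152.0], [286.0, 151.9]]
1.9 1 [[344.7, 166.1], [393.6, 166.1], [349.1, 151.8], [405.4, 151.8]]
```

Request:
carry_out --motion '[-1,-1,32,0,-1]'

```text
time_s: 14.72
eef_pos: [0.5182, -0.2527, 0.1081]
ee_rot: [0.01, 0.74, 0.673, 0.003]
wrist_force: [1.6, -1.0, -2.7]
width: 0.0139
```

```bash
python3 hold.py 5 v; python3 -c "
from workcell import arm
from h import *
plan(arm,[0.5123,-0.2518,0.086],1.477,2,38,.05)"
```

```text
[-1.3  1.3 -6.6] [ 0.5123 -0.2509  0.0999]
[-1.   0.4 -3.3] [ 0.5103 -0.2504  0.1006]
[ 0.1 -0.2 -2.6] [ 0.5111 -0.2507  0.1019]
[ 0.4 -0.2 -2.5] [ 0.5123 -0.2511  0.103 ]
[-0.2  0.8 -2.2] [ 0.5132 -0.2515  0.1037]
14.97 p [ 0.5132 -0.2515  0.1037] yaw 1.4762 zaxis [ 0.0057 -0.0058] F [-0.2  0.8 -2.2] w 0.0139
t 14.97 p [ 0.5132 -0.2515  0.1037] yaw 1.4762 tilt [ 0.0057 -0.0058 -1.    ] F [-0.2  0.8 -2.2] w 0.0139 twist left -0.001
0 [-0.3 -0.9 17.7] -0.001
1 [0. 0. 0.] 0.0
remaining 0.0 0.0
```

Request:
carry_out --motion '[0,-1,15,0,-1]'

```text
time_s: 15.05
eef_pos: [0.5154, -0.2523, 0.092]
ee_rot: [0.007, 0.74, 0.673, 0.002]
wrist_force: [1.1, -0.3, -2.7]
width: 0.0137
```

```bash
python3 hold.py 4 v; python3 -c "
from workcell import arm
from h import *
plan(arm,[0.5123,-0.2518,0.08],1.477,2,38,.05)"
```

```text
[-1.2  0.  -4.6] [ 0.5127 -0.2514  0.0884]
[-0.4  0.9 -3.6] [ 0.5118 -0.2512  0.0887]
[ 0.2  0.  -3. ] [ 0.5121 -0.2514  0.0892]
[-0.   0.3 -1.8] [ 0.5126 -0.2515  0.0895]
15.25 p [ 0.5126 -0.2515  0.0895] yaw 1.4763 zaxis [ 0.0063 -0.006 ] F [-0.   0.3 -1.8] w 0.0139
t 15.25 p [ 0.5126 -0.2515  0.0895] yaw 1.4763 tilt [ 0.0063 -0.006  -1.    ] F [-0.   0.3 -1.8] w 0.0139 twist left -0.001
0 [-0.3 -0.3  9.5] -0.001
1 [0. 0. 0.] 0.0
remaining 0.0 0.0
```

Well aligned, within about 0.5 mm. I'll insert in small steps and watch the force.

Request:
carry_out --motion '[0,0,8,0,-1]'

```text
time_s: 15.33
eef_pos: [0.5143, -0.2522, 0.0835]
ee_rot: [0.006, 0.74, 0.673, 0.001]
wrist_force: [0.2, -0.8, -1.9]
width: 0.0135
```

```bash
python3 hold.py 3 v
```

```text
[-0.4 -1.3 -4.4] [ 0.5132 -0.2517  0.0815]
[-0.7  0.2 -4. ] [ 0.5125 -0.2516  0.0814]
[ 0.   0.3 -3.1] [ 0.5125 -0.2515  0.0816]
15.48 p [ 0.5125 -0.2515  0.0816] yaw 1.4762 zaxis [ 0.006 -0.006] F [ 0.   0.3 -3.1] w 0.0136
```

Request:
carry_out --motion '[0,0,6,0,-1]'

```text
time_s: 15.57
eef_pos: [0.5135, -0.2519, 0.0764]
ee_rot: [0.005, 0.74, 0.673, 0.001]
wrist_force: [0.3, 1.1, -0.0]
width: 0.0141
```

```bash
python3 hold.py 3 v
```

```text
[ 0.8 -1.3  2.2] [ 0.5135 -0.2518  0.0755]
[ 0.7 -0.2  0.2] [ 0.5135 -0.2518  0.0757]
[ 1.3 -0.5 -0.1] [ 0.5134 -0.2517  0.0758]
15.72 p [ 0.5134 -0.2517  0.0758] yaw 1.4764 zaxis [ 0.0074 -0.0064] F [ 1.3 -0.5 -0.1] w 0.0137
```

Request:
carry_out --motion '[0,0,3,0,-1]'

```text
time_s: 15.8
eef_pos: [0.5134, -0.2519, 0.0752]
ee_rot: [0.005, 0.74, 0.673, 0.0]
wrist_force: [-10.9, 4.7, 42.3]
width: 0.0137
```

```bash
python3 hold.py 2 v
```

```text
[-5.3  1.7 18.9] [ 0.5135 -0.2519  0.0752]
[-4.2  2.2 19.6] [ 0.5135 -0.2519  0.0752]
15.9 p [ 0.5135 -0.2519  0.0752] yaw 1.4763 zaxis [ 0.0075 -0.0077] F [-4.2  2.2 19.6] w 0.0139
```

Request:
carry_out --motion '[0,0,0,0,-0.4,0,0,0,0,-0.4,0,0,0,0,-0.4]'

```text
time_s: 16.15
eef_pos: [0.5141, -0.2522, 0.0771]
ee_rot: [0.007, 0.74, 0.673, 0.0]
wrist_force: [0.2, 0.7, 0.3]
width: 0.0276
```

```bash
python3 hold.py 1 v; python3 shot.py w9
```

```text
[0.  0.1 0.6] [ 0.5141 -0.2522  0.077 ]
16.2 p [ 0.5141 -0.2522  0.077 ] yaw 1.4762 zaxis [ 0.0096 -0.0092] F [0.  0.1 0.6] w 0.0278
16.25 [ 0.514  -0.2521  0.0768] 0.0001544198663196994
```

View pics/w9.png

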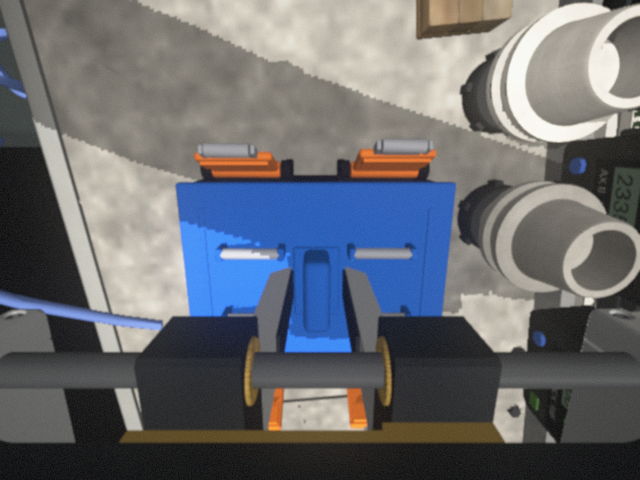

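The lid reached TCP z 0.0757 m, against 0.0756 expected, and it is released. I'll lift off and check how it sits.

Request:
carry_out --motion '[0,0,-40,0,-0.4]'

```text
time_s: 16.33
eef_pos: [0.5085, -0.25, 0.1105]
ee_rot: [-0.0, 0.74, 0.673, -0.002]
wrist_force: [0.2, -0.3, -0.4]
width: 0.028
```

```bash
python3 hold.py 3
```

```text
16.48 p [ 0.5154 -0.2524  0.1186] yaw 1.4761 zaxis [ 0.0134 -0.0106] F [-0.  -0.1  0.2] w 0.0281
```

Request:
carry_out --motion '[-20,0,-34,0,-1]'

```text
time_s: 16.57
eef_pos: [0.5099, -0.2661, 0.1478]
ee_rot: [0.002, 0.738, 0.675, 0.0]
wrist_force: [0.6, 0.1, -1.1]
width: 0.0243
```

```bash
python3 hold.py 3
```

```text
16.72 p [ 0.5138 -0.2742  0.1538] yaw 1.4733 zaxis [ 0.0163 -0.0129] F [0.2 0.5 1. ] w 0.0129
```

Request:
carry_out --motion '[-20,0,-34,0,-1]'

```text
time_s: 16.8
eef_pos: [0.5079, -0.2874, 0.1824]
ee_rot: [0.003, 0.739, 0.674, 0.001]
wrist_force: [0.2, 0.3, -0.4]
width: 0.0063
```

```bash
python3 hold.py 4;python3 shot.py w10
```

```text
17.0 p [ 0.511  -0.2937  0.1874] yaw 1.4723 zaxis [ 0.0159 -0.0127] F [-0.4  0.7 -0.3] w 0.0007
17.05 [ 0.5105 -0.2928  0.1868] 0.001059804396997155
```

View pics/w10.png

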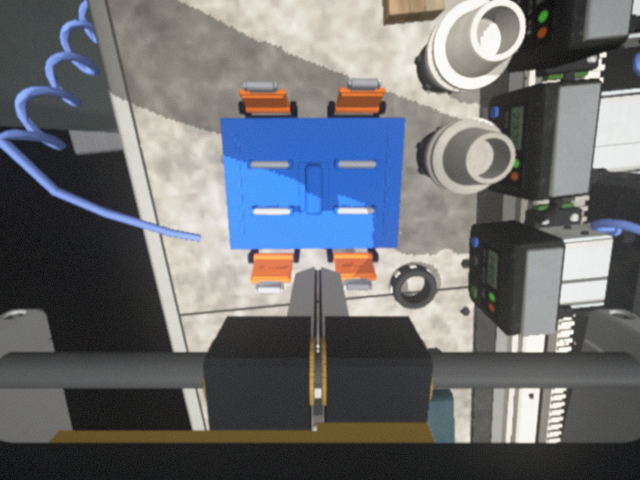

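```bash
python3 - <<'E'
import sys; sys.argv=['x','0']
from lid import *
c,a=lid('w10',[(221.5,118),(405,118),(397,248),(230,248)],(.066,.072,.078))
# homography/PnP check for tilt
obj=np.array([[-77,57,0],[77,57,0],[77,-57,0],[-77,-57,0]],float)/1000
K,Rm,t=cam(c)
ok,rv,tv=cv2.solvePnP(obj,np.array(a),K,None)
Rl=Rm.T@cv2.Rodrigues(rv)[0]; p=Rm.T@(tv.ravel()-t); print("pnp lid-top pos",p.round(4),"z axis",Rl[:,2].round(3),"yaw",np.arctan2(Rl[1,0],Rl[0,0]).round(4))
E
```

```text
w10 line [236.18 117.53] [390.32 117.  ] n 255 res 0.13 0.58
w10 line [403.94 128.37] [397.38 237.58] n 218 res 0.16 0.46
w10 line [383.64 248.07] [243.37 249.03] n 252 res 0.14 1.82
w10 line [228.69 237.65] [220.45 128.53] n 194 res 0.33 1.61
[[219.60000610351562, 117.5999984741211], [404.6000061035156, 117.0], [396.79998779296875, 248.0], [229.60000610351562, 249.10000610351562]]
0.066 c [ 0.5126 -0.2528  0.066 ] sides [0.1162 0.1566 0.1166 0.157 ] yaw -0.093 -0.096 -0.0956 -0.0919
0.072 c [ 0.5126 -0.2521  0.072 ] sides [0.1138 0.1535 0.1143 0.1539] yaw -0.093 -0.096 -0.0956 -0.0919
0.078 c [ 0.5127 -0.2514  0.078 ] sides [0.1115 0.1503 0.112  0.1508] yaw -0.093 -0.096 -0.0956 -0.0919
pnp lid-top pos [ 0.5125 -0.2521  0.0716] z axis [-0.007  0.01   1.   ] yaw -0.0936
```

The lid's flange measures 154x114 mm exactly on the z = 72 mm plane and is centred and level within error, so it is seated. Now clip 3, the front right one.

```bash
cat > clip.py <<'E'
import sys
from workcell import arm
from h import *
n=int(sys.argv[1]); W=[float(x)/1000 for x in sys.argv[2::2]]; Z=[float(x)/1000 for x in sys.argv[3::2]]
ctr=np.array([.5125,-.2519]);a=-.094; ax=np.array([np.cos(a),np.sin(a)]);ay=np.array([-ax[1],ax[0]])
su={1:-1,2:1,3:-1,4:1}[n]; sv={1:1,2:1,3:-1,4:-1}[n]
s=arm.observe(); Rm=quat(s["ee_rot"]).as_matrix(); p=s["eef_pos"]
rel=p[:2]-ctr; print("t",round(s["time_s"],2),"now u",(rel@ax*1000).round(1),"w",(64-sv*(rel@ay)*1000).round(1),"z",(p[2]*1000).round(1),"yaw",np.arctan2(Rm[1,0],Rm[0,0]).round(3),"tilt",Rm[:2,2].round(4),"F",np.round(s["wrist_force"],1))
for w,z in zip(W,Z):
    T=np.r_[ctr+ax*su*.036+ay*sv*(.064-w),z]; v=Rm.T@(T-p)*1000; print("->",w*1000,z*1000,"row",v.round(1)); p=T
E
python3 clip.py 3 -32 150 -32 97 -8 100 8 101 16 94 20 90 24 84
```

```text
t 17.05 now u 1.9 w 23.1 z 186.8 yaw 1.473 tilt [ 0.0145 -0.0116] F [-0.9  0.  -1.2]
-> -32.0 150.0 row [-54.9 -38.3  36.7]
-> -32.0 97.0 row [ 0.5 -0.8 53. ]
-> -8.0 100.0 row [24.  -0.  -3.2]
-> 8.0 101.0 row [16.  -0.  -1.2]
-> 16.0 94.0 row [ 8.1 -0.1  6.9]
-> 20.0 90.0 row [ 4.  -0.1  4. ]
-> 24.0 84.0 row [ 4.1 -0.1  6. ]
```

Request:
carry_out --motion '[-28,-20,5,0,-1,-27,-18,10,0,-1]'

```text
time_s: 17.22
eef_pos: [0.4733, -0.3351, 0.1703]
ee_rot: [0.008, 0.735, 0.678, 0.005]
wrist_force: [-0.0, -1.2, 0.2]
width: 0.0004
```

```bash
python3 hold.py 3;python3 clip.py 3 -32 130 -32 98
```

```text
17.37 p [ 0.4705 -0.3369  0.1687] yaw 1.482 zaxis [ 0.0147 -0.0042] F [ 0.5  0.1 -0. ] w 0.0002
t 17.37 now u -33.8 w -24.5 z 168.7 yaw 1.482 tilt [ 0.0147 -0.0042] F [ 0.5  0.1 -0. ]
-> -32.0 130.0 row [-7.3 -2.8 38.7]
-> -32.0 98.0 row [ 0.1 -0.5 32. ]
```

Request:
carry_out --motion '[-8,-3,38,0.005,-1]'

```text
time_s: 17.45
eef_pos: [0.4737, -0.3441, 0.1355]
ee_rot: [0.012, 0.738, 0.674, 0.007]
wrist_force: [1.4, -0.1, 0.6]
width: 0.0006
```

```bash
python3 hold.py 2;python3 clip.py 3 -32 98
```

```text
17.55 p [ 0.4637 -0.3423  0.126 ] yaw 1.4773 zaxis [0.0058 0.0017] F [-0.4  1.  -0.8] w 0.0004
t 17.55 now u -40.1 w -30.5 z 126.0 yaw 1.477 tilt [0.0058 0.0017] F [-0.4  1.  -0.8]
-> -32.0 98.0 row [-1.5  3.9 28. ]
```

Request:
carry_out --motion '[0,0,31,0,-1]'

```text
time_s: 17.63
eef_pos: [0.4679, -0.3427, 0.0985]
ee_rot: [0.005, 0.739, 0.674, 0.004]
wrist_force: [2.7, -1.1, 0.3]
width: 0.0003
```

```bash
python3 hold.py 3;python3 clip.py 3 -8 100 8 101
```

```text
17.78 p [ 0.4631 -0.3398  0.0939] yaw 1.4793 zaxis [0.002  0.0051] F [0.5 0.8 1.2] w 0.0002
t 17.78 now u -40.9 w -28.2 z 93.9 yaw 1.479 tilt [0.002  0.0051] F [0.5 0.8 1.2]
-> -8.0 100.0 row [20.2  5.  -6. ]
-> 8.0 101.0 row [16.   0.  -0.9]
```

Now sweep inward.

Request:
carry_out --motion '[20,5,-6,0,-1]'

```text
time_s: 17.87
eef_pos: [0.4679, -0.3239, 0.1002]
ee_rot: [-0.001, 0.74, 0.672, 0.001]
wrist_force: [-1.5, -2.0, -0.0]
width: 0.0002
```

```bash
python3 hold.py 2 v;python3 clip.py 3 8 101
```

```text
[ 0.9  3.5 -0.3] [ 0.4722 -0.3163  0.1022]
[-0.7  0.9  0.1] [ 0.4728 -0.3171  0.1024]
17.97 p [ 0.4728 -0.3171  0.1024] yaw 1.4844 zaxis [0.0054 0.0059] F [-0.7  0.9  0.1] w 0.0005
t 17.97 now u -33.4 w -4.6 z 102.4 yaw 1.484 tilt [0.0054 0.0059] F [-0.7  0.9  0.1]
-> 8.0 101.0 row [12.7 -2.6  1.5]
```

Request:
carry_out --motion '[16,0,-1,0,-1]'

```text
time_s: 18.05
eef_pos: [0.4745, -0.3046, 0.1051]
ee_rot: [0.002, 0.738, 0.675, 0.003]
wrist_force: [0.3, -1.6, 0.6]
width: 0.0004
```

```bash
python3 hold.py 2 v;python3 clip.py 3 8 101 16 94; python3 shot.py w11
```

```text
[-1.2  3.   1.1] [ 0.4763 -0.2982  0.1059]
[ 0.  -0.4  0.6] [ 0.4763 -0.299   0.1056]
18.15 p [ 0.4763 -0.299   0.1056] yaw 1.4886 zaxis [0.0086 0.006 ] F [ 0.  -0.4  0.6] w 0.0008
t 18.15 now u -31.6 w 13.7 z 105.6 yaw 1.489 tilt [0.0086 0.006 ] F [ 0.  -0.4  0.6]
-> 8.0 101.0 row [-5.7 -4.5  4.5]
-> 16.0 94.0 row [8.  0.  7.1]
18.2 [ 0.4756 -0.3006  0.1052] 0.000892085576505941
```

View pics/w11.png

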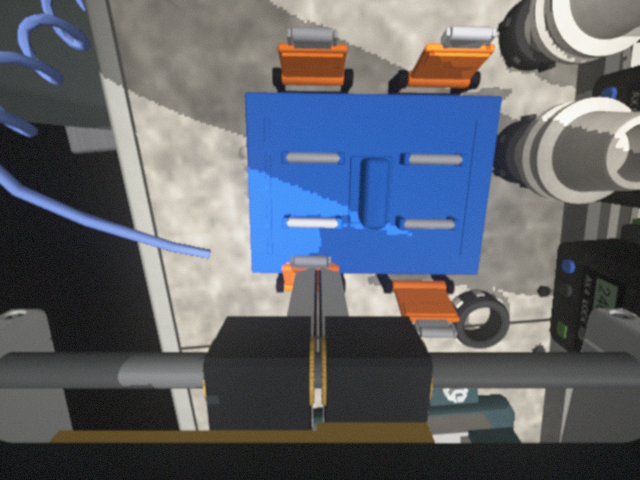

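Request:
carry_out --motion '[3,-4,10,0,-1]'

```text
time_s: 18.28
eef_pos: [0.4743, -0.2994, 0.0974]
ee_rot: [0.004, 0.736, 0.677, 0.005]
wrist_force: [1.9, 2.0, 3.7]
width: 0.0004
```

```bash
python3 hold.py 2 v;python3 clip.py 3 21 89 24 84
```

```text
[-2.3  0.9 -0.7] [ 0.472  -0.2975  0.0952]
[-0.5 -0.9 -0.3] [ 0.4714 -0.2977  0.0952]
18.38 p [ 0.4714 -0.2977  0.0952] yaw 1.4872 zaxis [0.0072 0.0049] F [-0.5 -0.9 -0.3] w 0.0001
t 18.38 now u -36.6 w 14.6 z 95.2 yaw 1.487 tilt [0.0072 0.0049] F [-0.5 -0.9 -0.3]
-> 21.0 89.0 row [6.4 0.6 6.2]
-> 24.0 84.0 row [ 3. -0.  5.]
```

Request:
carry_out --motion '[6,0,6,0,-1]'

```text
time_s: 18.47
eef_pos: [0.4722, -0.2942, 0.0901]
ee_rot: [0.002, 0.737, 0.676, 0.004]
wrist_force: [0.4, -1.8, 0.4]
width: 0.0005
```

```bash
python3 hold.py 2 v;python3 clip.py 3 25 84
```

```text
[-0.4  1.3 -1.3] [ 0.4716 -0.2914  0.0886]
[-0.3  0.6  0.3] [ 0.4716 -0.2912  0.0888]
18.57 p [ 0.4716 -0.2912  0.0888] yaw 1.4874 zaxis [0.0062 0.0057] F [-0.3  0.6  0.3] w 0.0003
t 18.57 now u -37.1 w 21.0 z 88.8 yaw 1.487 tilt [0.0062 0.0057] F [-0.3  0.6  0.3]
-> 25.0 84.0 row [4.  1.1 4.8]
```

Request:
carry_out --motion '[4,0,5,0,-1]'

```text
time_s: 18.65
eef_pos: [0.4723, -0.2885, 0.0843]
ee_rot: [0.001, 0.736, 0.677, 0.004]
wrist_force: [-0.4, -3.8, 2.8]
width: 0.0005
```

```bash
python3 hold.py 2 v;python3 clip.py 3 25 81
```

```text
[ 1.   0.4 -0.8] [ 0.472  -0.2869  0.0831]
[-0.4  0.2  0.3] [ 0.4718 -0.2867  0.0833]
18.75 p [ 0.4718 -0.2867  0.0833] yaw 1.4879 zaxis [0.0056 0.0062] F [-0.4  0.2  0.3] w 0.0005
t 18.75 now u -37.2 w 25.6 z 83.3 yaw 1.488 tilt [0.0056 0.0062] F [-0.4  0.2  0.3]
-> 25.0 81.0 row [-0.6  1.2  2.3]
```

Request:
carry_out --motion '[-1,1,2,0,-1]'

```text
time_s: 18.83
eef_pos: [0.4726, -0.2873, 0.0813]
ee_rot: [-0.001, 0.736, 0.677, 0.004]
wrist_force: [0.3, 0.3, 0.2]
width: 0.0004
```

```bash
python3 hold.py 1 v
```

```text
[0.5 0.5 0.1] [ 0.4727 -0.2876  0.0808]
18.88 p [ 0.4727 -0.2876  0.0808] yaw 1.4881 zaxis [0.005  0.0067] F [0.5 0.5 0.1] w 0.0006
```

Request:
carry_out --motion '[0,0,1.5,0,-1]'

```text
time_s: 18.97
eef_pos: [0.4729, -0.2876, 0.0792]
ee_rot: [-0.001, 0.736, 0.677, 0.004]
wrist_force: [-0.8, 0.3, -0.0]
width: 0.0003
```

```bash
python3 hold.py 1 v
```

```text
[-0.8  0.2 -0.4] [ 0.4727 -0.2875  0.0788]
19.02 p [ 0.4727 -0.2875  0.0788] yaw 1.4882 zaxis [0.0048 0.007 ] F [-0.8  0.2 -0.4] w 0.0004
```

Request:
carry_out --motion '[0,0,1,0,-1]'

```text
time_s: 19.1
eef_pos: [0.4728, -0.2875, 0.0778]
ee_rot: [-0.001, 0.736, 0.677, 0.004]
wrist_force: [-2.3, 1.0, 13.8]
width: 0.0008
```

```bash
python3 hold.py 1 v; python3 clip.py 3 25 78
```

```text
[-1.2  0.1  3.6] [ 0.4728 -0.2875  0.078 ]
19.15 p [ 0.4728 -0.2875  0.078 ] yaw 1.4881 zaxis [0.0046 0.007 ] F [-1.2  0.1  3.6] w 0.0004
t 19.15 now u -36.2 w 24.8 z 78.0 yaw 1.488 tilt [0.0046 0.007 ] F [-1.2  0.1  3.6]
-> 25.0 78.0 row [0.2 0.2 0. ]
```

Contact came at z = 78.0 mm, exactly where the shut clip's upper face should be. I'll ramp the force up gently.

Request:
carry_out --motion '[0,0,1.2,0,-1]'

```text
time_s: 19.23
eef_pos: [0.4728, -0.2875, 0.0778]
ee_rot: [-0.001, 0.736, 0.677, 0.004]
wrist_force: [-4.7, 2.2, 19.5]
width: 0.0005
```

```bash
python3 hold.py 1 v
```

```text
[-3.2  1.4  9.6] [ 0.4728 -0.2875  0.0779]
19.28 p [ 0.4728 -0.2875  0.0779] yaw 1.488 zaxis [0.0046 0.0065] F [-3.2  1.4  9.6] w 0.0008
```

Request:
carry_out --motion '[0,0,1.8,0,-1]'

```text
time_s: 19.37
eef_pos: [0.4728, -0.2875, 0.0777]
ee_rot: [-0.001, 0.736, 0.677, 0.004]
wrist_force: [-4.1, 2.8, 21.5]
width: 0.0004
```

```bash
python3 hold.py 2 v
```

```text
[-3.7  1.6 15.2] [ 0.4728 -0.2875  0.0778]
[-3.4  2.9 15.9] [ 0.4728 -0.2875  0.0778]
19.47 p [ 0.4728 -0.2875  0.0778] yaw 1.488 zaxis [0.0046 0.0056] F [-3.4  2.9 15.9] w 0.0005
```

Request:
carry_out --motion '[0,0,2.2,0,-1]'

```text
time_s: 19.55
eef_pos: [0.4728, -0.2875, 0.0777]
ee_rot: [-0.0, 0.736, 0.677, 0.003]
wrist_force: [-5.6, 3.5, 22.9]
width: 0.0001
```

```bash
python3 hold.py 10 v
```

```text
[-3.9  2.3 18.9] [ 0.4728 -0.2875  0.0778]
[-5.2  2.8 19.6] [ 0.4728 -0.2875  0.0778]
[-4.5  2.4 18.6] [ 0.4728 -0.2875  0.0777]
[-4.2  2.7 20.1] [ 0.4728 -0.2875  0.0778]
[-3.7  2.6 18.9] [ 0.4728 -0.2875  0.0778]
[-4.1  2.4 18.3] [ 0.4728 -0.2875  0.0778]
[-4.9  2.  19.6] [ 0.4728 -0.2875  0.0777]
[-4.1  2.1 19.8] [ 0.4728 -0.2875  0.0778]
[-4.1  2.  18.4] [ 0.4728 -0.2875  0.0777]
[-4.7  1.  20.1] [ 0.4728 -0.2875  0.0777]
20.05 p [ 0.4728 -0.2875  0.0777] yaw 1.4879 zaxis [0.0048 0.0046] F [-4.7  1.  20.1] w 0.0006
```

The press held a steady 20 N for 0.5 s. I'll lift off and go on to clip 4, the rear right one.

Request:
carry_out --motion '[0,0,-40,0,-1,-8,15,-22,0,-1]'

```text
time_s: 20.22
eef_pos: [0.4813, -0.2938, 0.1367]
ee_rot: [-0.007, 0.735, 0.678, 0.001]
wrist_force: [0.3, 0.3, -0.1]
width: 0.0003
```

```bash
python3 hold.py 2; python3 clip.py 4 -32 130 -32 98
```

```text
20.32 p [ 0.4867 -0.2973  0.1377] yaw 1.4874 zaxis [0.0021 0.0063] F [ 0.7 -0.2 -0.5] w 0.0004
t 20.32 now u -21.5 w 16.4 z 137.7 yaw 1.487 tilt [0.0021 0.0063] F [ 0.7 -0.2 -0.5]
-> -32.0 130.0 row [-49.   56.9   7.5]
-> -32.0 98.0 row [-0.2 -0.  32. ]
```

Request:
carry_out --motion '[-26,28,0,0,-1,-26,28,0,0,-1]'

```text
time_s: 20.48
eef_pos: [0.5304, -0.3463, 0.1356]
ee_rot: [-0.008, 0.734, 0.679, 0.001]
wrist_force: [1.2, -0.7, -0.0]
width: 0.0005
```

```bash
python3 hold.py 3; python3 clip.py 4 -31 96 -8 100
```

```text
20.63 p [ 0.5306 -0.3475  0.1336] yaw 1.4903 zaxis [-0.0101  0.0134] F [-1.3 -0.1  0.3] w 0.0005
t 20.63 now u 27.0 w -29.4 z 133.6 yaw 1.49 tilt [-0.0101  0.0134] F [-1.3 -0.1  0.3]
-> -31.0 96.0 row [-2.1  9.4 37.5]
-> -8.0 100.0 row [23.   0.3 -3.7]
```

Request:
carry_out --motion '[-2,9,36,0.01,-1]'

```text
time_s: 20.72
eef_pos: [0.5417, -0.3512, 0.1021]
ee_rot: [-0.004, 0.739, 0.674, 0.002]
wrist_force: [0.7, -1.2, 0.2]
width: 0.0004
```

```bash
python3 hold.py 3; python3 clip.py 4 -8 100 10 101
```

```text
20.87 p [ 0.5359 -0.3473  0.0942] yaw 1.4813 zaxis [-0.0174  0.0178] F [-0.3  0.3  0.1] w 0.0007
t 20.87 now u 32.2 w -28.8 z 94.2 yaw 1.481 tilt [-0.0174  0.0178] F [-0.3  0.3  0.1]
-> -8.0 100.0 row [20.9  3.8 -5.5]
-> 10.0 101.0 row [18.   0.1 -0.7]
```

Request:
carry_out --motion '[22,0,-2,0,-1]'

```text
time_s: 20.95
eef_pos: [0.5358, -0.3302, 0.0963]
ee_rot: [-0.012, 0.74, 0.673, -0.002]
wrist_force: [1.6, -1.5, 0.4]
width: 0.0004
```

```bash
python3 hold.py 3 v; python3 clip.py 4 10 101 16 94
```

```text
[-0.9  4.7  0.4] [ 0.5372 -0.3209  0.097 ]
[ 0.1  0.7 -0.6] [ 0.5381 -0.3213  0.0976]
[-0.3 -0.5 -0.4] [ 0.5383 -0.3234  0.098 ]
21.1 p [ 0.5383 -0.3234  0.098 ] yaw 1.4849 zaxis [-0.0167  0.0184] F [-0.3 -0.5 -0.4] w 0.0004
t 21.1 now u 32.4 w -4.7 z 98.0 yaw 1.485 tilt [-0.0167  0.0184] F [-0.3 -0.5 -0.4]
-> 10.0 101.0 row [14.8  3.7 -2.9]
-> 16.0 94.0 row [5.9 0.2 7.1]
```

Request:
carry_out --motion '[14,3,-4,0,-1]'

```text
time_s: 21.18
eef_pos: [0.5404, -0.3136, 0.1025]
ee_rot: [-0.012, 0.738, 0.675, -0.002]
wrist_force: [-0.9, -2.5, -1.1]
width: 0.0003
```

```bash
python3 hold.py 3 v; python3 clip.py 4 16 95 21 89
```

```text
[2.  2.5 1.3] [ 0.5438 -0.3073  0.1042]
[0.6 1.  0.7] [ 0.5444 -0.3073  0.1041]
[-0.9 -0.2 -0.2] [ 0.5439 -0.3085  0.1037]
21.33 p [ 0.5439 -0.3085  0.1037] yaw 1.487 zaxis [-0.0143  0.0182] F [-0.9 -0.2 -0.2] w 0.0007
t 21.33 now u 36.5 w 10.6 z 103.7 yaw 1.487 tilt [-0.0143  0.0182] F [-0.9 -0.2 -0.2]
-> 16.0 95.0 row [ 5.3 -0.3  8.8]
-> 21.0 89.0 row [4.9 0.1 6.1]
```

Request:
carry_out --motion '[5,0,9,0,-1]'

```text
time_s: 21.42
eef_pos: [0.5451, -0.3052, 0.0965]
ee_rot: [-0.009, 0.737, 0.676, 0.001]
wrist_force: [-1.0, 1.4, 2.1]
width: 0.0006
```

```bash
python3 hold.py 2 v; python3 clip.py 4 21 89 25 84
```

```text
[-0.5  1.5 -0.5] [ 0.5443 -0.302   0.0941]
[ 0.4  0.8 -0.2] [ 0.5438 -0.302   0.0939]
21.52 p [ 0.5438 -0.302   0.0939] yaw 1.4882 zaxis [-0.0153  0.0195] F [ 0.4  0.8 -0.2] w 0.0002
t 21.52 now u 35.9 w 17.1 z 93.9 yaw 1.488 tilt [-0.0153  0.0195] F [ 0.4  0.8 -0.2]
-> 21.0 89.0 row [3.8 0.2 5. ]
-> 25.0 84.0 row [3.9 0.1 5.1]
```

Request:
carry_out --motion '[5,0,6,0,-1]'

```text
time_s: 21.6
eef_pos: [0.5443, -0.2984, 0.0883]
ee_rot: [-0.011, 0.736, 0.677, 0.001]
wrist_force: [0.3, -0.9, 0.2]
width: 0.0003
```

```bash
python3 hold.py 2 v; python3 clip.py 4 25 84; python3 shot.py w12
```

```text
[-0.2  1.3 -0.8] [ 0.5435 -0.2955  0.0865]
[-0.8  0.   0.8] [ 0.5434 -0.2955  0.0867]
21.7 p [ 0.5434 -0.2955  0.0867] yaw 1.4891 zaxis [-0.0174  0.0211] F [-0.8  0.   0.8] w 0.0006
t 21.7 now u 34.8 w 23.4 z 86.7 yaw 1.489 tilt [-0.0174  0.0211] F [-0.8  0.   0.8]
-> 25.0 84.0 row [1.5 1.2 2.7]
21.75 [ 0.5436 -0.2962  0.0871] 0.0004686254340353635
```

View pics/w12.png

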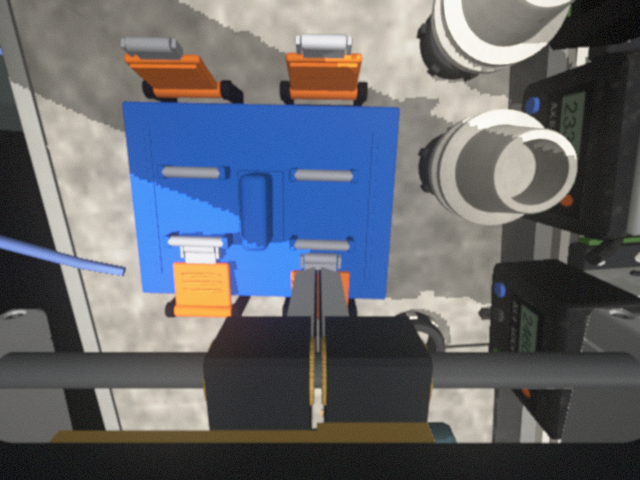

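Clip 3 lies flat and shut at (200,285). Clip 4 is nearly down under the fingertips at (320,270). I'll carry on down.

Request:
carry_out --motion '[2,1,3,0,-1]'

```text
time_s: 21.83
eef_pos: [0.5447, -0.2951, 0.0842]
ee_rot: [-0.013, 0.736, 0.677, 0.001]
wrist_force: [0.2, -0.6, 0.6]
width: 0.0003
```

```bash
python3 hold.py 1 v
```

```text
[-0.2 -1.   1.2] [ 0.5447 -0.2941  0.0834]
21.88 p [ 0.5447 -0.2941  0.0834] yaw 1.4888 zaxis [-0.0173  0.0205] F [-0.2 -1.   1.2] w 0.0006
```

Request:
carry_out --motion '[0,0,2,0,-1]'

```text
time_s: 21.97
eef_pos: [0.5448, -0.2939, 0.0814]
ee_rot: [-0.013, 0.735, 0.677, 0.001]
wrist_force: [-0.7, 1.0, 0.9]
width: 0.0005
```

```bash
python3 hold.py 1 v;  python3 clip.py 4 25 81
```

```text
[-0.3 -0.5 -0.6] [ 0.5444 -0.2937  0.0808]
22.02 p [ 0.5444 -0.2937  0.0808] yaw 1.4888 zaxis [-0.0179  0.0211] F [-0.3 -0.5 -0.6] w 0.0004
t 22.02 now u 35.7 w 25.4 z 80.8 yaw 1.489 tilt [-0.0179  0.0211] F [-0.3 -0.5 -0.6]
-> 25.0 81.0 row [-0.4  0.3 -0.3]
```

Request:
carry_out --motion '[0,0,1.5,0,-1]'

```text
time_s: 22.1
eef_pos: [0.5445, -0.2937, 0.0792]
ee_rot: [-0.014, 0.735, 0.678, 0.001]
wrist_force: [0.7, -0.2, -0.5]
width: 0.0005
```

```bash
python3 hold.py 1 v;  python3 clip.py 4 25 78
```

```text
[-0.6  0.  -0.4] [ 0.5443 -0.2936  0.0788]
22.15 p [ 0.5443 -0.2936  0.0788] yaw 1.4888 zaxis [-0.0181  0.0213] F [-0.6  0.  -0.4] w 0.0004
t 22.15 now u 35.6 w 25.4 z 78.8 yaw 1.489 tilt [-0.0181  0.0213] F [-0.6  0.  -0.4]
-> 25.0 78.0 row [-0.5  0.4  0.8]
```

Request:
carry_out --motion '[0,0,0.8,0,-1]'

```text
time_s: 22.23
eef_pos: [0.5444, -0.2936, 0.078]
ee_rot: [-0.014, 0.735, 0.677, 0.001]
wrist_force: [-1.4, 1.1, 10.4]
width: 0.0008
```

```bash
python3 hold.py 1 v
```

```text
[-1.8  0.6  2.6] [ 0.5444 -0.2936  0.0782]
22.28 p [ 0.5444 -0.2936  0.0782] yaw 1.4886 zaxis [-0.0181  0.0213] F [-1.8  0.6  2.6] w 0.0007
```

Request:
carry_out --motion '[0,0,1,0,-1]'

```text
time_s: 22.37
eef_pos: [0.5444, -0.2936, 0.0779]
ee_rot: [-0.014, 0.735, 0.677, 0.001]
wrist_force: [-2.7, 1.0, 12.1]
width: 0.0001
```

```bash
python3 hold.py 1 v
```

```text
[-1.7  1.   6.9] [ 0.5444 -0.2936  0.078 ]
22.42 p [ 0.5444 -0.2936  0.078 ] yaw 1.4885 zaxis [-0.018   0.0211] F [-1.7  1.   6.9] w 0.0005
```

Request:
carry_out --motion '[0,0,1.5,0,-1]'

```text
time_s: 22.5
eef_pos: [0.5444, -0.2936, 0.0779]
ee_rot: [-0.014, 0.736, 0.677, 0.0]
wrist_force: [-3.1, 1.4, 14.9]
width: 0.0004
```

```bash
python3 hold.py 2 v
```

```text
[-3.1  1.5 10.3] [ 0.5444 -0.2936  0.078 ]
[-3.   1.8 10.8] [ 0.5444 -0.2936  0.0779]
22.6 p [ 0.5444 -0.2936  0.0779] yaw 1.4884 zaxis [-0.0179  0.0206] F [-3.   1.8 10.8] w 0.0004
```

Request:
carry_out --motion '[0,0,2.3,0,-1]'

```text
time_s: 22.68
eef_pos: [0.5444, -0.2936, 0.0778]
ee_rot: [-0.013, 0.736, 0.677, 0.0]
wrist_force: [-5.0, 1.2, 21.1]
width: 0.0005
```

```bash
python3 hold.py 2 v
```

```text
[-3.8  2.8 15.5] [ 0.5444 -0.2936  0.0779]
[-4.   2.4 14.6] [ 0.5444 -0.2936  0.0779]
22.78 p [ 0.5444 -0.2936  0.0779] yaw 1.4881 zaxis [-0.0176  0.0198] F [-4.   2.4 14.6] w 0.0002
```

Request:
carry_out --motion '[0,0,2.7,0,-1]'

```text
time_s: 22.87
eef_pos: [0.5444, -0.2936, 0.0778]
ee_rot: [-0.013, 0.736, 0.677, 0.0]
wrist_force: [-4.8, 2.0, 22.1]
width: 0.0005
```

```bash
python3 hold.py 10 v
```

```text
[-4.8  2.  17.4] [ 0.5444 -0.2936  0.0778]
[-4.7  2.1 17.9] [ 0.5444 -0.2936  0.0778]
[-4.9  2.2 18.5] [ 0.5444 -0.2936  0.0778]
[-4.7  2.5 18.3] [ 0.5444 -0.2936  0.0778]
[-5.1  2.8 17.8] [ 0.5444 -0.2936  0.0778]
[-5.3  2.1 18.4] [ 0.5444 -0.2936  0.0778]
[-4.6  2.2 17.5] [ 0.5444 -0.2936  0.0778]
[-4.9  2.4 17.2] [ 0.5444 -0.2936  0.0778]
[-4.7  2.6 19.2] [ 0.5444 -0.2936  0.0778]
[-5.9  2.3 18.3] [ 0.5444 -0.2936  0.0778]
23.37 p [ 0.5444 -0.2936  0.0778] yaw 1.488 zaxis [-0.0173  0.0188] F [-5.9  2.3 18.3] w 0.0002
```

A steady 18.5 N for 0.5 s, so clip 4 is set. Next is clip 2, the rear left one.

Request:
carry_out --motion '[0,0,-40,0,-1,10,0,-20,0,-1,38,0,0,0,-1,38,0,0,0,-1]'

```text
time_s: 23.7
eef_pos: [0.5508, -0.2188, 0.1401]
ee_rot: [-0.011, 0.741, 0.671, -0.002]
wrist_force: [0.8, 0.6, 0.4]
width: -0.0
```

```bash
python3 hold.py 2;  python3 clip.py 2 -33 135 -32 97
```

```text
23.8 p [ 0.5522 -0.2108  0.1403] yaw 1.4838 zaxis [-0.0176  0.0173] F [0.  0.4 1.3] w 0.001
t 23.8 now u 35.7 w 19.4 z 140.3 yaw 1.484 tilt [-0.0176  0.0173] F [0.  0.4 1.3]
-> -33.0 135.0 row [52.3  0.8  6.1]
-> -32.0 97.0 row [-1.6  0.7 38. ]
```

Request:
carry_out --motion '[26,0,0,0,-1,26,1,4,0.005,-1]'

```text
time_s: 23.97
eef_pos: [0.5574, -0.1642, 0.1374]
ee_rot: [-0.01, 0.741, 0.671, -0.002]
wrist_force: [0.1, 1.3, -0.3]
width: 0.0004
```

```bash
python3 hold.py 3;  python3 clip.py 2 -32 96; python3 shot.py w13
```

```text
24.12 p [ 0.5569 -0.1631  0.1365] yaw 1.4765 zaxis [-0.0186  0.0129] F [-0.2 -0.6 -0.2] w 0.0007
t 24.12 now u 35.9 w -28.6 z 136.5 yaw 1.476 tilt [-0.0186  0.0129] F [-0.2 -0.6 -0.2]
-> -32.0 96.0 row [ 2.9  0.9 40.5]
24.1667 [ 0.5567 -0.1651  0.1365] 0.0007106492500066341
```

View pics/w13.png

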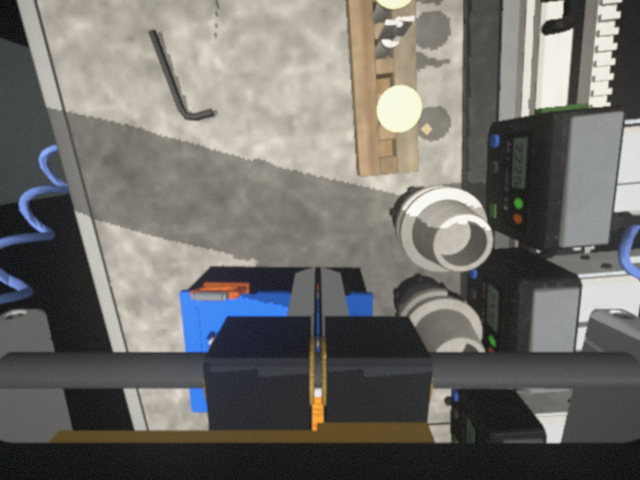

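Request:
carry_out --motion '[5,1,39,0,-1]'

```text
time_s: 24.25
eef_pos: [0.5629, -0.164, 0.1028]
ee_rot: [-0.004, 0.742, 0.671, -0.0]
wrist_force: [0.8, -0.4, -0.4]
width: 0.0004
```

```bash
python3 hold.py 3 v;  python3 clip.py 2 -8 100 8 101
```

```text
[-0.8  1.6 -4.1] [ 0.5556 -0.1606  0.0925]
[-0.8  0.6 -1. ] [ 0.5537 -0.1605  0.0937]
[ 0.6 -0.1  0.7] [ 0.5549 -0.1608  0.0956]
24.4 p [ 0.5549 -0.1608  0.0956] yaw 1.4728 zaxis [-0.0247  0.0123] F [ 0.6 -0.1  0.7] w 0.0005
t 24.4 now u 33.6 w -30.7 z 95.6 yaw 1.473 tilt [-0.0247  0.0123] F [ 0.6 -0.1  0.7]
-> -8.0 100.0 row [-22.6   2.3  -4.7]
-> 8.0 101.0 row [-16.    0.   -1.2]
```

Request:
carry_out --motion '[-22,2,-4,0,-1]'

```text
time_s: 24.48
eef_pos: [0.5549, -0.1784, 0.0995]
ee_rot: [-0.015, 0.739, 0.674, -0.004]
wrist_force: [0.3, 1.3, 0.0]
width: 0.0006
```

```bash
python3 hold.py 3 v;  python3 clip.py 2 9 102
```

```text
[ 0.1 -5.  -1.1] [ 0.5543 -0.1883  0.1002]
[-0.4 -0.9  0.2] [ 0.5546 -0.188   0.1004]
[-0.3  0.8  0.4] [ 0.555  -0.186   0.1004]
24.63 p [ 0.555  -0.186   0.1004] yaw 1.4682 zaxis [-0.0233  0.0104] F [-0.3  0.8  0.4] w 0.0005
t 24.63 now u 36.1 w -5.6 z 100.4 yaw 1.468 tilt [-0.0233  0.0104] F [-0.3  0.8  0.4]
-> 9.0 102.0 row [-14.5  -0.   -1.7]
```

Request:
carry_out --motion '[-15,0,-2,0,-1]'

```text
time_s: 24.72
eef_pos: [0.5544, -0.1971, 0.1031]
ee_rot: [-0.013, 0.741, 0.671, -0.004]
wrist_force: [-0.1, 2.4, -0.3]
width: 0.0008
```

```bash
python3 hold.py 3 v;  python3 clip.py 2 16 95; python3 shot.py w14
```

```text
[-0.1 -2.1  0.5] [ 0.5538 -0.204   0.1037]
[-0.1 -0.3 -0.2] [ 0.5536 -0.2036  0.1034]
[ 0.3 -0.4  0.3] [ 0.5537 -0.202   0.1031]
24.87 p [ 0.5537 -0.202   0.1031] yaw 1.4658 zaxis [-0.022   0.0095] F [ 0.3 -0.4  0.3] w 0.0008
t 24.87 now u 36.3 w 10.5 z 103.1 yaw 1.466 tilt [-0.022   0.0095] F [ 0.3 -0.4  0.3]
-> 16.0 95.0 row [-5.6 -0.1  8.1]
24.9167 [ 0.5537 -0.2009  0.1029] 0.00039694211179294725
```

View pics/w14.png

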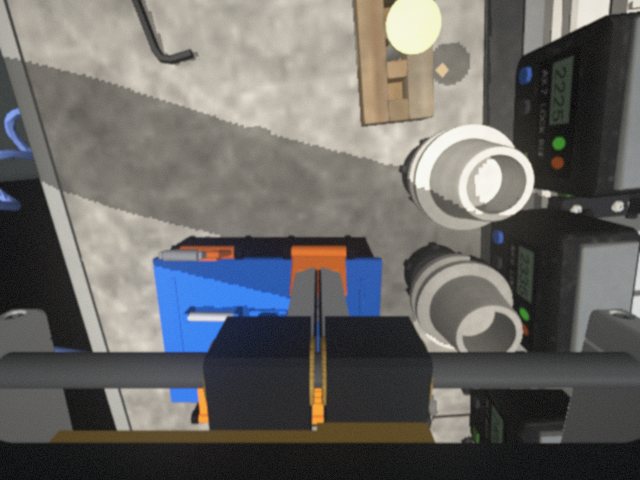

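Clip 2 at (318,258) is folding inward ahead of the fingers. I'll continue.

Request:
carry_out --motion '[-6,0,8,0,-1]'

```text
time_s: 25.0
eef_pos: [0.5546, -0.2047, 0.0963]
ee_rot: [-0.01, 0.742, 0.67, -0.003]
wrist_force: [0.8, -0.0, 1.7]
width: 0.0003
```

```bash
python3 hold.py 2 v;  python3 clip.py 2 21 89
```

```text
[-0.5 -0.7 -0.8] [ 0.5529 -0.2069  0.0941]
[-0.6 -0.2 -0.6] [ 0.5522 -0.2069  0.094 ]
25.1 p [ 0.5522 -0.2069  0.094 ] yaw 1.4671 zaxis [-0.0237  0.0104] F [-0.6 -0.2 -0.6] w 0.0005
t 25.1 now u 35.3 w 15.4 z 94.0 yaw 1.467 tilt [-0.0237  0.0104] F [-0.6 -0.2 -0.6]
-> 21.0 89.0 row [-5.6  0.9  4.9]
```

Request:
carry_out --motion '[-5,0,6,0,-1]'

```text
time_s: 25.18
eef_pos: [0.5523, -0.2104, 0.0884]
ee_rot: [-0.012, 0.742, 0.67, -0.005]
wrist_force: [0.3, 1.0, 1.9]
width: 0.0004
```

```bash
python3 hold.py 2 v;  python3 clip.py 2 25 85
```

```text
[-0.3 -1.2 -1.2] [ 0.5508 -0.2123  0.0865]
[ 0.8 -1.2  0.7] [ 0.5505 -0.2123  0.0867]
25.28 p [ 0.5505 -0.2123  0.0867] yaw 1.4666 zaxis [-0.0258  0.0105] F [ 0.8 -1.2  0.7] w 0.0004
t 25.28 now u 34.1 w 21.0 z 86.7 yaw 1.467 tilt [-0.0258  0.0105] F [ 0.8 -1.2  0.7]
-> 25.0 85.0 row [-4.   2.   1.6]
```

Request:
carry_out --motion '[-4,2,2,0,-1]'

```text
time_s: 25.37
eef_pos: [0.5519, -0.2153, 0.0845]
ee_rot: [-0.013, 0.743, 0.67, -0.006]
wrist_force: [-1.0, 3.7, 4.9]
width: 0.0002
```

```bash
python3 hold.py 2 v;  python3 clip.py 2 25 82
```

```text
[0.2 1.2 2.2] [ 0.552  -0.2165  0.084 ]
[0.  0.5 1. ] [ 0.5521 -0.2164  0.0842]
25.47 p [ 0.5521 -0.2164  0.0842] yaw 1.4663 zaxis [-0.0263  0.0111] F [0.  0.5 1. ] w 0.0007
t 25.47 now u 36.1 w 25.0 z 84.2 yaw 1.466 tilt [-0.0263  0.0111] F [0.  0.5 1. ]
-> 25.0 82.0 row [-0.   0.   2.2]
```

Request:
carry_out --motion '[0,0,2.5,0,-1]'

```text
time_s: 25.55
eef_pos: [0.5521, -0.2167, 0.082]
ee_rot: [-0.013, 0.743, 0.669, -0.006]
wrist_force: [-1.0, -0.9, 2.1]
width: 0.0001
```

```bash
python3 hold.py 1 v;  python3 clip.py 2 25 80
```

```text
[ 0.3  1.8 -0.2] [ 0.5518 -0.2168  0.0813]
25.6 p [ 0.5518 -0.2168  0.0813] yaw 1.4661 zaxis [-0.0266  0.0107] F [ 0.3  1.8 -0.2] w 0.0002
t 25.6 now u 35.8 w 25.4 z 81.3 yaw 1.466 tilt [-0.0266  0.0107] F [ 0.3  1.8 -0.2]
-> 25.0 80.0 row [0.4 0.2 1.3]
```

Request:
carry_out --motion '[0,0,2,0,-1]'

```text
time_s: 25.68
eef_pos: [0.5519, -0.2171, 0.0793]
ee_rot: [-0.013, 0.743, 0.669, -0.006]
wrist_force: [-0.3, -0.7, -0.6]
width: 0.0004
```

```bash
python3 hold.py 1 v;  python3 clip.py 2 25 78.5
```

```text
[ 0.   0.3 -0.6] [ 0.5515 -0.217   0.0787]
25.73 p [ 0.5515 -0.217   0.0787] yaw 1.466 zaxis [-0.027   0.0106] F [ 0.   0.3 -0.6] w 0.0002
t 25.73 now u 35.6 w 25.6 z 78.7 yaw 1.466 tilt [-0.027   0.0106] F [ 0.   0.3 -0.6]
-> 25.0 78.5 row [0.6 0.4 0.2]
```

Request:
carry_out --motion '[0,0,0.8,0,-1]'

```text
time_s: 25.82
eef_pos: [0.5515, -0.2171, 0.0779]
ee_rot: [-0.013, 0.743, 0.669, -0.007]
wrist_force: [-1.2, 0.9, 12.5]
width: 0.0003
```

```bash
python3 hold.py 1 v
```

```text
[-0.9 -0.7  3.2] [ 0.5515 -0.2171  0.078 ]
25.87 p [ 0.5515 -0.2171  0.078 ] yaw 1.466 zaxis [-0.0271  0.0104] F [-0.9 -0.7  3.2] w 0.0005
```

Request:
carry_out --motion '[0,0,1.2,0,-1]'

```text
time_s: 25.95
eef_pos: [0.5516, -0.2171, 0.0778]
ee_rot: [-0.013, 0.743, 0.669, -0.007]
wrist_force: [-4.2, 0.8, 17.9]
width: 0.0005
```

```bash
python3 hold.py 1 v
```

```text
[-2.3  1.1  8.5] [ 0.5516 -0.2171  0.0779]
26.0 p [ 0.5516 -0.2171  0.0779] yaw 1.4659 zaxis [-0.027  0.01 ] F [-2.3  1.1  8.5] w 0.0004
```

Request:
carry_out --motion '[0,0,1.8,0,-1]'

```text
time_s: 26.08
eef_pos: [0.5515, -0.2171, 0.0778]
ee_rot: [-0.012, 0.743, 0.669, -0.007]
wrist_force: [-5.6, 0.7, 19.1]
width: 0.0003
```

```bash
python3 hold.py 2 v
```

```text
[-3.8  0.3 14.2] [ 0.5515 -0.2171  0.0779]
[-3.9  1.5 14. ] [ 0.5516 -0.2171  0.0778]
26.18 p [ 0.5516 -0.2171  0.0778] yaw 1.4659 zaxis [-0.0267  0.0092] F [-3.9  1.5 14. ] w 0.0004
```

Request:
carry_out --motion '[0,0,2.4,0,-1]'

```text
time_s: 26.27
eef_pos: [0.5516, -0.2171, 0.0777]
ee_rot: [-0.012, 0.743, 0.669, -0.007]
wrist_force: [-5.5, 2.0, 23.2]
width: 0.0004
```

```bash
python3 hold.py 11 v
```

```text
[-4.9  0.3 18.5] [ 0.5516 -0.2171  0.0778]
[-4.7  1.4 17.3] [ 0.5515 -0.2171  0.0777]
[-5.5  1.6 17.6] [ 0.5515 -0.2171  0.0778]
[-5.   1.4 18.4] [ 0.5516 -0.2171  0.0778]
[-4.3  1.1 17.2] [ 0.5516 -0.2171  0.0778]
[-4.3  1.9 17.8] [ 0.5516 -0.2171  0.0778]
[-5.2  1.2 17.7] [ 0.5515 -0.2171  0.0777]
[-5.6  1.6 17.6] [ 0.5516 -0.2171  0.0778]
[-4.6  2.1 17.7] [ 0.5516 -0.2171  0.0778]
[-4.4  2.  18.2] [ 0.5516 -0.2171  0.0778]
[-4.1  1.2 18.2] [ 0.5516 -0.2171  0.0778]
26.82 p [ 0.5516 -0.2171  0.0778] yaw 1.4659 zaxis [-0.0263  0.0082] F [-4.1  1.2 18.2] w 0.0004
```

Clip 2 is set, at about 18 N for 0.55 s. Last is clip 1, the front left one.

Request:
carry_out --motion '[0,0,-40,0,-1,8,-15,-20,0,-1,22,-28,0,0,-1,22,-28,0,0,-1]'

```text
time_s: 27.15
eef_pos: [0.4919, -0.1624, 0.141]
ee_rot: [-0.008, 0.746, 0.666, -0.005]
wrist_force: [-0.0, 1.4, 0.2]
width: 0.0004
```

```bash
python3 hold.py 3; python3 clip.py 1 -32 130 -32 97
```

```text
27.3 p [ 0.4899 -0.1608  0.1406] yaw 1.4633 zaxis [-0.0234  0.0061] F [ 0.2 -0.5 -0.1] w 0.0004
t 27.3 now u -31.1 w -24.6 z 140.6 yaw 1.463 tilt [-0.0234  0.0061] F [ 0.2 -0.5 -0.1]
-> -32.0 130.0 row [ 7.3 -4.8 10.8]
-> -32.0 97.0 row [-0.1  0.8 33. ]
```

Request:
carry_out --motion '[7,-3,12,-0.01,-1]'

```text
time_s: 27.38
eef_pos: [0.4901, -0.1558, 0.1304]
ee_rot: [-0.007, 0.741, 0.671, -0.005]
wrist_force: [1.0, -1.0, -0.9]
width: 0.0004
```

```bash
python3 hold.py 3; python3 clip.py 1 -32 97
```

```text
27.53 p [ 0.4877 -0.1537  0.1282] yaw 1.4735 zaxis [-0.0241  0.0063] F [ 0.1  0.1 -0.7] w 0.0007
t 27.53 now u -34.0 w -31.4 z 128.2 yaw 1.473 tilt [-0.0241  0.0063] F [ 0.1  0.1 -0.7]
-> -32.0 97.0 row [ 0.4 -1.3 31.3]
```

Request:
carry_out --motion '[1,0,33,0,-1]'

```text
time_s: 27.62
eef_pos: [0.4924, -0.1545, 0.099]
ee_rot: [-0.006, 0.741, 0.671, -0.004]
wrist_force: [2.3, -0.5, -0.2]
width: 0.0004
```

```bash
python3 hold.py 3; python3 clip.py 1 -8 100; python3 shot.py w15
```

```text
27.77 p [ 0.4859 -0.1529  0.094 ] yaw 1.4728 zaxis [-0.0282  0.0071] F [-0.8  0.9  0.7] w 0.0004
t 27.77 now u -35.8 w -32.1 z 94.0 yaw 1.473 tilt [-0.0282  0.0071] F [-0.8  0.9  0.7]
-> -8.0 100.0 row [-24.1  -0.3  -6.1]
27.8167 [ 0.4869 -0.153   0.0951] 0.0012530869308662318
```

View pics/w15.png

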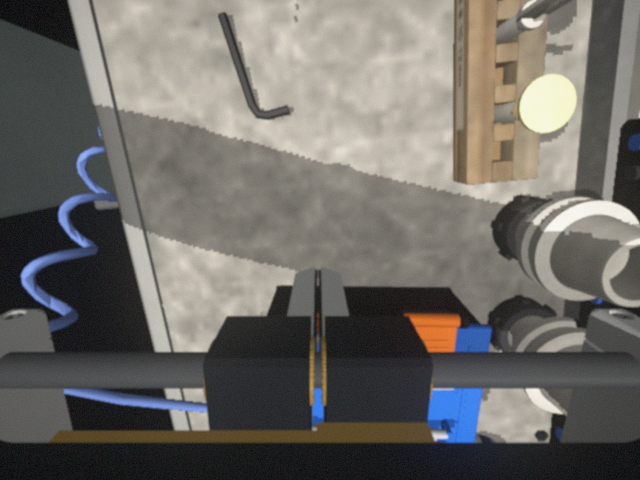

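Clip 2 is shut at (432,325). The fingers are outside clip 1, so I'll sweep it inward.

Request:
carry_out --motion '[-22,0,-5,0,-1]'

```text
time_s: 27.9
eef_pos: [0.4859, -0.1706, 0.1005]
ee_rot: [-0.012, 0.739, 0.674, -0.006]
wrist_force: [0.0, 2.0, -0.2]
width: 0.0006
```

```bash
python3 hold.py 3 v;  python3 clip.py 1 9 102
```

```text
[ 0.6 -3.  -0.2] [ 0.4854 -0.1791  0.1015]
[ 0.1 -0.5  0.3] [ 0.4856 -0.1785  0.1014]
[-1.   0.6 -0.2] [ 0.4857 -0.1767  0.1012]
28.05 p [ 0.4857 -0.1767  0.1012] yaw 1.4693 zaxis [-0.0235  0.0052] F [-1.   0.6 -0.2] w 0.0005
t 28.05 now u -33.8 w -8.3 z 101.2 yaw 1.469 tilt [-0.0235  0.0052] F [-1.   0.6 -0.2]
-> 9.0 102.0 row [-17.3  -2.1  -0.8]
```

Request:
carry_out --motion '[-15,0,-2,0,-1]'

```text
time_s: 28.13
eef_pos: [0.4852, -0.1881, 0.1038]
ee_rot: [-0.01, 0.741, 0.672, -0.006]
wrist_force: [0.1, 2.9, -0.0]
width: 0.0008
```

```bash
python3 hold.py 3 v;  python3 clip.py 1 16 95
```

```text
[ 0.1 -2.1  1.2] [ 0.4848 -0.1939  0.1043]
[-1.5 -0.   0.2] [ 0.4847 -0.1933  0.104 ]
[ 0.3  0.4 -0.1] [ 0.4846 -0.192   0.1038]
28.28 p [ 0.4846 -0.192   0.1038] yaw 1.4677 zaxis [-0.0221  0.0047] F [ 0.3  0.4 -0.1] w 0.0004
t 28.28 now u -33.3 w 7.0 z 103.8 yaw 1.468 tilt [-0.0221  0.0047] F [ 0.3  0.4 -0.1]
-> 16.0 95.0 row [-9.1 -2.4  8.8]
```

Request:
carry_out --motion '[-9,-2,8,0,-1]'

```text
time_s: 28.37
eef_pos: [0.4838, -0.1985, 0.0971]
ee_rot: [-0.008, 0.742, 0.671, -0.005]
wrist_force: [1.2, 1.0, 0.8]
width: 0.0005
```

```bash
python3 hold.py 2 v;  python3 clip.py 1 21 89
```

```text
[-1.1 -1.9 -1.3] [ 0.4811 -0.2016  0.095 ]
[-1.5 -0.8  0.4] [ 0.4805 -0.2013  0.095 ]
28.47 p [ 0.4805 -0.2013  0.095 ] yaw 1.4668 zaxis [-0.0237  0.0045] F [-1.5 -0.8  0.4] w 0.0003
t 28.47 now u -36.6 w 16.7 z 95.0 yaw 1.467 tilt [-0.0237  0.0045] F [-1.5 -0.8  0.4]
-> 21.0 89.0 row [-4.3  0.8  6. ]
```

Request:
carry_out --motion '[-5,0,6,0,-1]'

```text
time_s: 28.55
eef_pos: [0.4804, -0.2053, 0.0892]
ee_rot: [-0.009, 0.742, 0.67, -0.007]
wrist_force: [0.4, 1.4, 0.3]
width: 0.0005
```

```bash
python3 hold.py 2 v;  python3 clip.py 1 25 85; python3 shot.py w16
```

```text
[-0.2 -0.4  0. ] [ 0.4789 -0.207   0.0876]
[-0.3  0.4  0.5] [ 0.4788 -0.2067  0.0879]
28.65 p [ 0.4788 -0.2067  0.0879] yaw 1.466 zaxis [-0.0259  0.0048] F [-0.3  0.4  0.5] w 0.0004
t 28.65 now u -37.8 w 22.2 z 87.9 yaw 1.466 tilt [-0.0259  0.0048] F [-0.3  0.4  0.5]
-> 25.0 85.0 row [-2.8  1.9  2.8]
28.7 [ 0.4791 -0.2063  0.0882] 0.00032018868953781476
```

View pics/w16.png

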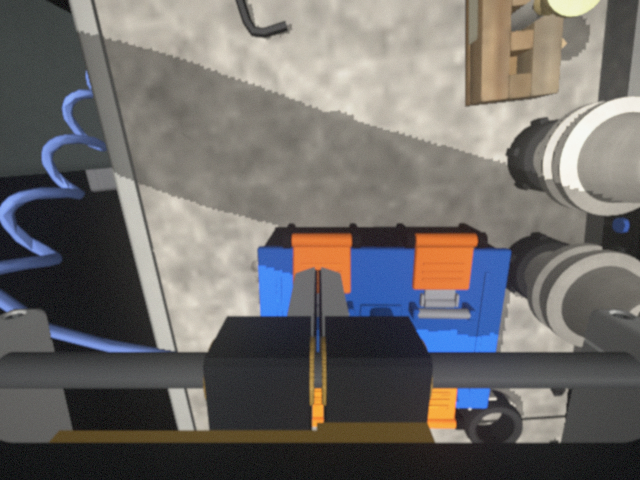

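Clip 1 at (322,262) is folded most of the way down. Clip 2 at (446,262) stays shut.

Request:
carry_out --motion '[-3,2,3,0,-1]'

```text
time_s: 28.78
eef_pos: [0.4808, -0.2088, 0.0853]
ee_rot: [-0.01, 0.743, 0.67, -0.008]
wrist_force: [-0.1, -0.0, 1.3]
width: 0.0004
```

```bash
python3 hold.py 2 v;  python3 clip.py 1 25 82
```

```text
[-0.3  1.3  3.4] [ 0.481  -0.2093  0.0846]
[-1.   1.7  1.6] [ 0.4809 -0.2093  0.0849]
28.88 p [ 0.4809 -0.2093  0.0849] yaw 1.4664 zaxis [-0.0255  0.0056] F [-1.   1.7  1.6] w 0.0006
t 28.88 now u -35.4 w 24.5 z 84.9 yaw 1.466 tilt [-0.0255  0.0056] F [-1.   1.7  1.6]
-> 25.0 82.0 row [-0.5 -0.5  2.9]
```

Request:
carry_out --motion '[0,0,2.5,0,-1]'

```text
time_s: 28.97
eef_pos: [0.481, -0.2095, 0.0827]
ee_rot: [-0.01, 0.743, 0.669, -0.008]
wrist_force: [-1.2, -2.0, 2.1]
width: 0.0003
```

```bash
python3 hold.py 1 v;  python3 clip.py 1 25 80
```

```text
[-0.3 -0.2  1.3] [ 0.4808 -0.2096  0.0821]
29.02 p [ 0.4808 -0.2096  0.0821] yaw 1.4664 zaxis [-0.0256  0.005 ] F [-0.3 -0.2  1.3] w 0.0001
t 29.02 now u -35.5 w 24.9 z 82.1 yaw 1.466 tilt [-0.0256  0.005 ] F [-0.3 -0.2  1.3]
-> 25.0 80.0 row [-0.1 -0.4  2.1]
```

Request:
carry_out --motion '[0,0,2,0,-1]'

```text
time_s: 29.1
eef_pos: [0.481, -0.2099, 0.0801]
ee_rot: [-0.01, 0.743, 0.669, -0.008]
wrist_force: [0.7, 0.3, 0.3]
width: 0.0005
```

```bash
python3 hold.py 1 v;  python3 clip.py 1 25 78.5
```

```text
[-0.4 -0.2 -0.2] [ 0.4807 -0.2097  0.0796]
29.15 p [ 0.4807 -0.2097  0.0796] yaw 1.4663 zaxis [-0.0257  0.0049] F [-0.4 -0.2 -0.2] w 0.0001
t 29.15 now u -35.6 w 25.0 z 79.6 yaw 1.466 tilt [-0.0257  0.0049] F [-0.4 -0.2 -0.2]
-> 25.0 78.5 row [ 0.  -0.4  1.1]
```

Request:
carry_out --motion '[0,0,1,0,-1]'

```text
time_s: 29.23
eef_pos: [0.4808, -0.2097, 0.0784]
ee_rot: [-0.01, 0.743, 0.669, -0.008]
wrist_force: [0.4, 0.3, 0.0]
width: 0.0006
```

```bash
python3 hold.py 1 v
```

```text
[ 0.4 -0.6 -0.2] [ 0.4806 -0.2097  0.0782]
29.28 p [ 0.4806 -0.2097  0.0782] yaw 1.4663 zaxis [-0.026   0.0051] F [ 0.4 -0.6 -0.2] w 0.0004
```

Request:
carry_out --motion '[0,0,0.8,0,-1]'

```text
time_s: 29.37
eef_pos: [0.4806, -0.2097, 0.0778]
ee_rot: [-0.01, 0.743, 0.669, -0.008]
wrist_force: [-3.4, 1.1, 17.7]
width: 0.0004
```

```bash
python3 hold.py 1 v
```

```text
[-1.5  1.3  5.5] [ 0.4806 -0.2096  0.0779]
29.42 p [ 0.4806 -0.2096  0.0779] yaw 1.4664 zaxis [-0.026   0.0048] F [-1.5  1.3  5.5] w 0.0
```

Request:
carry_out --motion '[0,0,1.2,0,-1]'

```text
time_s: 29.5
eef_pos: [0.4806, -0.2097, 0.0778]
ee_rot: [-0.01, 0.743, 0.669, -0.008]
wrist_force: [-4.0, 1.2, 18.2]
width: 0.0004
```

```bash
python3 hold.py 1 v
```

```text
[-2.4  1.1 11.6] [ 0.4806 -0.2097  0.0778]
29.55 p [ 0.4806 -0.2097  0.0778] yaw 1.4664 zaxis [-0.0259  0.0042] F [-2.4  1.1 11.6] w 0.0006
```

Request:
carry_out --motion '[0,0,1.8,0,-1]'

```text
time_s: 29.63
eef_pos: [0.4807, -0.2097, 0.0777]
ee_rot: [-0.01, 0.743, 0.669, -0.008]
wrist_force: [-3.9, 2.4, 23.9]
width: 0.0004
```

```bash
python3 hold.py 2 v
```

```text
[-4.1  1.4 17.1] [ 0.4806 -0.2097  0.0778]
[-4.1  1.3 17. ] [ 0.4806 -0.2097  0.0778]
29.73 p [ 0.4806 -0.2097  0.0778] yaw 1.4664 zaxis [-0.0256  0.0032] F [-4.1  1.3 17. ] w 0.0007
```

Request:
carry_out --motion '[0,0,2.1,0,-1]'

```text
time_s: 29.82
eef_pos: [0.4807, -0.2097, 0.0777]
ee_rot: [-0.009, 0.743, 0.669, -0.009]
wrist_force: [-3.3, 1.2, 23.6]
width: 0.0005
```

```bash
python3 hold.py 11 v
```

```text
[-4.   2.3 19.9] [ 0.4806 -0.2097  0.0777]
[-4.8  1.7 19.9] [ 0.4807 -0.2097  0.0777]
[-4.5  1.5 19.5] [ 0.4807 -0.2097  0.0777]
[-3.9  0.5 20.4] [ 0.4806 -0.2097  0.0777]
[-4.7  1.5 20.6] [ 0.4806 -0.2097  0.0777]
[-4.5  1.4 20. ] [ 0.4807 -0.2097  0.0777]
[-4.4  1.5 18.6] [ 0.4807 -0.2097  0.0777]
[-4.3  1.4 20.4] [ 0.4806 -0.2097  0.0777]
[-3.9  0.9 19.6] [ 0.4807 -0.2097  0.0777]
[-4.6  0.7 20. ] [ 0.4807 -0.2097  0.0777]
[-4.1  1.2 20. ] [ 0.4806 -0.2097  0.0777]
30.37 p [ 0.4806 -0.2097  0.0777] yaw 1.4664 zaxis [-0.0252  0.0021] F [-4.1  1.2 20. ] w 0.0007
```

Request:
carry_out --motion '[0,0,-40,0,-1]'

```text
time_s: 30.45
eef_pos: [0.4771, -0.2084, 0.1129]
ee_rot: [-0.014, 0.743, 0.669, -0.011]
wrist_force: [0.6, -0.1, 1.0]
width: 0.0005
```

Request:
carry_out --motion '[-25,0,-30,0,-1,-38,0,-10,0,-1,-38,0,-10,0,-1,-10,0,-10,0,-1]'

```text
time_s: 30.78
eef_pos: [0.4721, -0.3181, 0.1799]
ee_rot: [-0.012, 0.739, 0.674, -0.009]
wrist_force: [0.3, -1.4, -0.3]
width: 0.0003
```

```bash
python3 hold.py 5; python3 shot.py w17; python3 - <<'E'
from workcell import arm
import cv2
im=arm.read_camera("top")[:,:,::-1]; cv2.imwrite("pics/b_top.png",im); cv2.imwrite("pics/b_top_c.png",cv2.resize(im[170:310,220:560],None,fx=2.35,fy=2.35,interpolation=3))
E
```

```text
31.03 p [ 0.4733 -0.309   0.1781] yaw 1.4872 zaxis [-0.0309  0.0118] F [-0.   1.2  0.7] w 0.0008
31.0833 [ 0.4733 -0.3088  0.178 ] 0.00027707951020045085
```

View pics/w17.png

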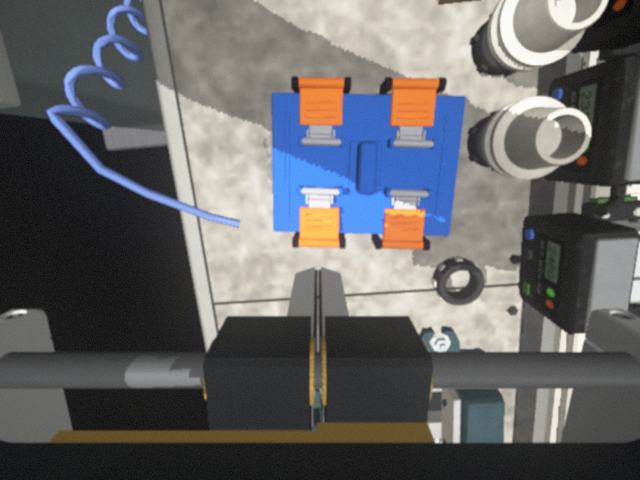

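View pics/b_top_c.png

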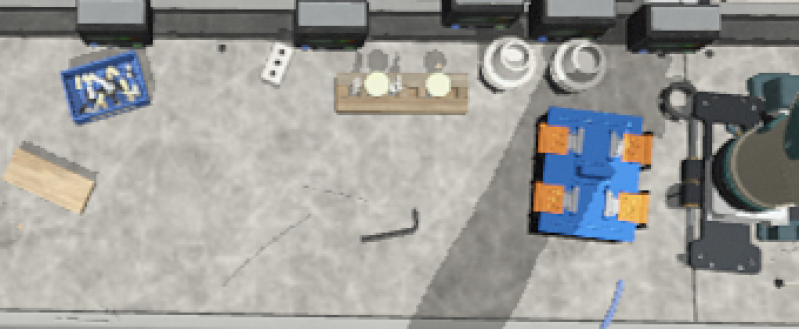

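All four clips lie flat with their rollers under the bars: (321,101), (414,102), (320,227) and (404,228). The bystanders look unmoved. One last measurement, then I'll hand in.

```bash
python3 - <<'E'
import sys; sys.argv=['x','0']
from lid import *
from workcell import arm
c=pickle.load(open('w17.pkl','rb'))
# free parts of edges between clips / sides
T=grad_edge('w17',(354,96),(380,97),3,ch=0);B=grad_edge('w17',(346,234),(372,234.5),3,ch=0);L=grad_edge('w17',(272.5,105),(275,222),3,ch=0);Rr=grad_edge('w17',(464,105),(452,228),3,ch=0)
P=onz(c,[X(L,T),X(Rr,T),X(Rr,B),X(L,B)],.072); print(P.mean(0).round(4),np.linalg.norm(P-np.roll(P,1,0),axis=1).round(4))
a=cv2.imread('pics/a_top.png');b=cv2.imread('pics/b_top.png')
d=cv2.absdiff(a,b).max(2)
for n,(x,y,w,h) in dict(bin=(245,190,40,33),block=(328,185,20,22),offcut=(220,230,42,32),hex=(372,256,30,18),th=(424,183,56,28),nut=(500,203,20,20)).items(): print(n,(d[y:y+h,x:x+w]>40).mean().round(3))
E
```

```text
w17 line [354.05  94.08] [380.06  94.47] n 52 res 0.08 0.24
w17 line [346.09 232.44] [372.03 233.97] n 51 res 0.08 0.24
w17 line [271.94 105.01] [272.43 222.02] n 234 res 0.22 0.73
w17 line [464.32 105.04] [449.37 227.69] n 247 res 0.07 0.22
[ 0.5129 -0.2515  0.072 ] [0.1108 0.153  0.1161 0.154 ]
bin 0.0
block 0.0
offcut 0.0
hex 0.0
th 0.176
nut 0.32
```

```bash
python3 -c "
from workcell import arm
print(arm.observe()['wrist_force'].round(1)); print(arm.sign_off())"
```

```text
[0.7 0.3 1.3]
the job is handed in; nothing more can be done
None
```

The blue lid is on the black case, all four clips are snapped shut and set, and the job was handed in at about 31 s; no verdict is reported.

- **Lid choice:** I took the large one, which measured 154 x 114 mm. The two look-alikes were about 103 x 74 mm.
- **Seating:** Before any clip was folded, the flange measured its true size on the z = 72 mm plane. It was centred on the case within about 1 mm and turned the same way.
- **Clips:** I folded and set them in the order 3, 4, 2, 1. Each stopped at the shut height of about 78 mm, and I held steady presses of about 20, 18.5, 18 and 20 N for 0.5 s or more. The highest reading while pressing a clip was about 25 N in total, but force is only sampled at the end of each step and camera call.
- **Final checks:** The last wrist picture shows four flat clips with their rollers under the catch bars. The lid is within about 1 mm of its earlier position, and the arm is clear.

**What disagreed:**
- **Lid size:** The last lid measurement gave the short sides as 111 and 116 mm instead of 114. I put this down to short edge stretches between the clips.
- **Bystanders:** The before/after comparison showed no change at the bin, block, offcut and hex key. The patches at the tool holders and the nut did change. I attribute that to the arm and its shadow, as those things look unmoved in the pictures, but I did not measure their positions again.
- **Arm tilt:** The arm drifted up to 0.05 rad out of vertical early on and about 0.036 rad while carrying the lid. I corrected it before gripping and before placing the lid, and left about 0.03 rad during the clip work.

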